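Halve a batch of pressed herb blocks on the counter balance

ROBOT

A 6-joint arm with a two-finger parallel gripper is mounted at the origin on the work surface. World frame = base frame: x ahead of the robot, y to its left, z up, the work surface at z = 0. Lengths are in mm, angles in degrees, forces in N, time in s.
With the tool pointing down it reaches from about 300 to 850 mm from the base axis. Payload 4.2 kg.
Tool frame: the origin (TCP) lies at the very end of the fingers, on their centre line; the grasp point (between the pads) lies 19 mm behind it (env.grasp_offset is the distance from the TCP to the grasp point, in mm); z points along the fingers, y is the line along which they close (so a half turn about z gives the same grasp; the last joint's range is limited). The gripper opens to 91 mm and grips with 3 to 60 N. Pads are 32 mm wide; open, the fingers measure 118 mm over their backs; the gripper's body (76 mm by 178 mm) begins 60 mm behind the grasp point.
Start: joints at [70.359, 18.312, 89.639, -0, 72.044, -1.146], TCP at [182.406, 545.318, 213.976] pointing down, gripper open.
Joint ranges: [-177.97, 177.97], [-48.28, 115.42], [12.27, 149.76], [-77.06, 257.06], [2.81, 150.46], [-146.56, 146.56]. Speed limits (degrees/s): [147.25, 147.25, 180, 180, 180, 180].

INTERFACE

Orientations are given as [roll, pitch, yaw] about the fixed x, y, z axes, in that order (R = Rz(yaw) Ry(pitch) Rx(roll)).
In Python, from workcell import env gives the robot as it stands. The module is installed in compiled form; this text tells all that it offers.
- The arm moves only by the tool send_rows, never from a script. Its argument "motion" is a list of rows, each an object of numbers: "tx", "ty", "tz": the shift along the tool's x, y, z in units of 500 mm (1.0 is 500 mm); "rx", "ry", "rz": the turn, a rotation vector about the tool's x, y, z in units of 30 degrees (1.0 is 30 degrees); "gripper": the closure, from -1 (fully open) to 1 (shut). In form: [{"tx": .., "ty": .., "tz": .., "rx": .., "ry": .., "rz": .., "gripper": ..}, ...]. A call has 1 to 12 rows; each row shifts and turns the commanded pose from where the row before left it, along the tool's axes as they then stand; what a row does not reach is not made up. A row lasts 1/8 s, in which the tool goes at most 62.5 mm and 10.7 degrees, less where a joint would pass 70% of its speed; a pose out of reach is approached as far as the arm can. A call with a number of a shift or a turn outside -1 to 1 is refused whole. A call with a gripper value outside its range is refused whole. The fingers move at their own pace and stop on an object; "grip_force" is the grip in N (left out, the last holds). Time passes only in rows, so rows that do not move let the fingers close. It gives the time, the measured TCP pose, the force, the opening and the grip force at its end, in the units of the state.
- env.state(): the state, without advancing time (a new reading comes with each control period).
- env.grab_frame(name): name is "scene" or "top"; returns a dict with "frame" (400x640x3 uint8, red, green, blue), "vertical_fov" (degrees; the focal length in pixels is half the picture's height over the tangent of half this angle, whatever the lens; pixels are square), "cx", "cy" (the principal point, pixels), "k1" (the pictures are not rectified: a ray, as slopes to the right and down, at radius r is drawn at 1 + k1 r^2 times it, then the intrinsics apply), "rvec" (rotation vector, rad) and "tvec" (3), from world to camera coordinates, as OpenCV has them. Camera axes: x right, y down, z forward; pixel columns grow to the right and rows downward; lengths in mm; the calibration is good to about 2 mm. A picture is of the moment at which its call begins. There is no depth.
- env.job_done(): hands the job in; it is judged then, once.
The state is a dict: "time_s": time; "qpos": joint angles; "qvel": joint speeds; "effort": joint torques, N m; "ee_pos": TCP position; "ee_rot": TCP orientation; "force": force on the tool from outside, world axes, zero at the start; "torque": the same for the moment, N m; "gripper_width": finger opening in mm; "gripper_force": force on a finger pad.
Only numpy, scipy, OpenCV 4.12 (cv2) and the standard library are available. Lean on these libraries where they do the work, as an engineer would, in place of code of your own. Each camera call takes 0.05 s, during which the arm holds its last target. There are 200 camera calls.

TASK

Divide the whole batch of pressed herb blocks into two doses of equal weight. First clear the chest lid by stacking every carton on it squarely, edges flush, onto the green carton at the back; then open the chest fully, until its lid rests against its stop, take out the half blocks, and share all the blocks, whole (60 g) and half (30 g), between the two pans of the balance, moving some across from the heavy pan, until every block lies in a pan and the pans sit level; leave the column standing and the chest closed again, and do not knock over or shove the other things on the table.

Things in the scene. Friction and masses are not known exactly. Their poses are not given: they have to be found in the camera images.
- scale: two-pan counter balance, cream housing 130 x 370 mm, 62 mm tall, fixed to the table; origin in the middle of its foot on the table top, x across it, y along it towards the left pan (+y), z up. A slim pointer tower (34 x 22 mm, its dial topping out 121 mm above the table) stands between the pans. A parallel linkage keeps the pans horizontal, so where a block lies in its pan does not matter
- beam (a joint): tilt of the balance beam in rad: 0 when the pans sit level, positive when the left (+y) pan is down, stops at -0.10 and +0.10 (pans 11 mm down or up). One half block (30 g) too many on one side tilts it by about 0.045 rad; it is damped and settles in about 1 s
- pan_left_floor (a point): centre of the floor of the left steel pan (+y side of the balance), on the upper face of the floor, 92 mm above the table when level; axes as the balance. Inside 156 mm (x) by 172 mm (y), rim 14 mm above the floor, 4 mm thick. The pan yields downwards when pressed
- pan_right_floor (a point): the same for the right steel pan (-y side), equal in size; the pan centres are 107 mm to each side of the balance's middle
- chest: lacquered wooden chest with a hinged lid, 160 mm (x) by 210 mm (y), rim 52 mm above the table, walls and floor 7 mm thick, fixed to the table; origin in the middle of its underside, x points from the front to the hinged far side
- lid (a joint): opening angle of the chest lid (a board 160 x 210 x 10 mm) in rad; it is hinged along the far (+x) upper rim of the chest, the hinge line lying 80 mm behind the chest's origin along its x, 52 mm up and parallel to its y: 0 closed, 1.70 fully open against its stop (just past upright, leaning away). Its stiff hinge stays where it is left (about 2 N at the handle moves it)
- lid_handle (a point): middle of the lid's brass bar handle: a round bar 10 mm thick and 90 mm long between its posts, parallel to the hinge; with the lid closed it lies 150 mm in front of (-x of) the hinge and 48 mm above it, 38 mm above the lid's upper face and 10 mm behind the lid's front edge; it turns with the lid
- whole1_c (a point): centre of a whole pressed herb block, brown, 60 mm (x) by 24 mm (y) by 30 mm (z), 60 g within 3 %, scored across its middle; some of the four may be absent. At the start all present lie side by side in the left pan, long sides across the balance
- whole2_c (a point): centre of a whole pressed herb block, brown, 60 mm (x) by 24 mm (y) by 30 mm (z), 60 g within 3 %, scored across its middle; some of the four may be absent. At the start all present lie side by side in the left pan, long sides across the balance
- whole3_c (a point): centre of a whole pressed herb block, brown, 60 mm (x) by 24 mm (y) by 30 mm (z), 60 g within 3 %, scored across its middle; some of the four may be absent. At the start all present lie side by side in the left pan, long sides across the balance
- whole4_c (a point): centre of a whole pressed herb block, brown, 60 mm (x) by 24 mm (y) by 30 mm (z), 60 g within 3 %, scored across its middle; some of the four may be absent. At the start all present lie side by side in the left pan, long sides across the balance
- half1_c (a point): centre of a half pressed herb block, brown with one pale broken end, 30 mm (x) by 24 mm (y) by 30 mm (z), 30 g within 3 %. At the start one half lies in the left pan among the wholes and three lie on the floor of the closed chest
- half2_c (a point): centre of a half pressed herb block, brown with one pale broken end, 30 mm (x) by 24 mm (y) by 30 mm (z), 30 g within 3 %. At the start one half lies in the left pan among the wholes and three lie on the floor of the closed chest
- half3_c (a point): centre of a half pressed herb block, brown with one pale broken end, 30 mm (x) by 24 mm (y) by 30 mm (z), 30 g within 3 %. At the start one half lies in the left pan among the wholes and three lie on the floor of the closed chest
- half4_c (a point): centre of a half pressed herb block, brown with one pale broken end, 30 mm (x) by 24 mm (y) by 30 mm (z), 30 g within 3 %. At the start one half lies in the left pan among the wholes and three lie on the floor of the closed chest
- carton1_c (a point): centre of a closed medicine carton, white with a green band, 66 mm (x) by 50 mm (y) by 34 mm (z), 70 g. It stands on the table behind the gap between balance and chest and is the bottom of the carton column
- carton2_c (a point): centre of a closed medicine carton, white with a red band, 66 mm (x) by 50 mm (y) by 34 mm (z), 70 g. It starts on the lid of the closed chest, behind the handle; one of the red and the blue carton may be absent
- carton3_c (a point): centre of a closed medicine carton, white with a blue band, 66 mm (x) by 50 mm (y) by 34 mm (z), 70 g. It starts on the lid of the closed chest, behind the handle; one of the red and the blue carton may be absent
- spool: bystander: string spool, 44 mm across, 44 mm tall, standing in front of the chest; origin under its middle
- weight_big: bystander: brass weight 36 mm across, 44 mm tall, behind the balance; origin under its middle
- weight_small: bystander: brass weight 28 mm across, 36 mm tall, behind the balance; origin under its middle
- teacup: bystander: blue cup, 72 mm across, 55 mm tall; origin under its middle
- jar: bystander: white lidded jar, 60 mm across, 85 mm tall; origin under its middle
- scoop: bystander: wooden spoon 180 mm long lying in front of the balance; origin under its middle

How it is judged:
By the outcome, as a careful person would: the job done as asked, in the order asked, and still so for the second after the job is handed in, with the robot touching nothing.
Of whole1, whole2, whole3, whole4 only 2 to 4 are there at a start; the rules pass over those that are not, and their reading is None.
Of carton2, carton3 only 1 to 2 are there at a start; the rules pass over those that are not, and their reading is None.
At some moment in a run one of half2, half3, half4 may be knocked a few centimetres aside while the robot is not near it.
Once in a run the grip may slacken for a moment while it holds something.
It also fails if it takes over 210 s, if anything falls off the work surface, if the arm or the gripper's body presses on something with over 40 N, if the wrist force passes 120 N, or if a joint passes its speed limit or range.

## Working session

There is one attempt and no reset: what is moved stays moved. The work goes in short steps, Python scripts to look and compute and a tool call to move; the robot and the scene stay as the last step left them, time stands still between calls to the robot, and variables do not carry over. Pictures are saved under pics/ and viewed, at most 14 in all, crops included, and the job is handed in when it is done.

Besides the shell and the picture viewer there is one more tool, called after "Call:" as name(argument=value, ...), one argument or row to a line, values as JSON. send_rows: Moves the arm, as the interface text tells. Shifts and turns lie within -1 to 1; 1 stands for 500 mm of shift or 30 degrees of turn. Its arguments: {"type":"object","properties":{"motion":{"type":"array"},"grip_force":{"type":"number"}},"required":["motion"]}

```bash
mkdir -p pics
cat > h.py <<'E'
import numpy as np, cv2
from workcell import env
def grab(n):
    g=env.grab_frame(n); f=200/np.tan(np.radians(g["vertical_fov"])/2)
    g["f"]=f; g["R"]=cv2.Rodrigues(np.array(g["rvec"],float))[0]; g["t"]=np.array(g["tvec"],float).ravel(); return g
def ray(g,u,v):
    d=np.array([(u-g["cx"])/g["f"],(v-g["cy"])/g["f"]]); s=d.copy()
    for _ in range(20): s=d/(1+g["k1"]*(s@s))
    return -g["R"].T@g["t"], g["R"].T@np.array([s[0],s[1],1])
def onz(g,u,v,z):
    c,d=ray(g,u,v); return c+d*(z-c[2])/d[2]
def proj(g,P):
    q=g["R"]@np.array(P,float)+g["t"]; s=q[:2]/q[2]; s=s*(1+g["k1"]*(s@s)); return s*g["f"]+[g["cx"],g["cy"]]
def save(g,name,crop=None,k=1):
    im=g["frame"]
    if crop: u0,v0,u1,v1=crop; im=im[v0:v1,u0:u1]
    cv2.imwrite("pics/"+name,cv2.resize(im[:,:,::-1],None,fx=k,fy=k,interpolation=cv2.INTER_CUBIC))
def st():
    s=env.state(); print({k:np.round(s[k],1).tolist() for k in("time_s","qpos","ee_pos","ee_rot","force","gripper_width","gripper_force")})
E
python3 - <<'E'
from h import *
for n in("scene","top"):
    g=grab(n); save(g,n+"0.png",None,1.25); print(n,g["f"],g["k1"],-g["R"].T@g["t"],g["R"].round(2).tolist())
st()
E
```

```text
scene 460.78797232865736 -0.05926772797112617 [1134.86593339  -99.09650503  835.95569197] [[0.23, 0.97, 0.01], [0.76, -0.18, -0.63], [-0.61, 0.15, -0.78]]
top 362.0050434649417 -0.08424168871235886 [385.77308987  40.88917346 965.17069019] [[-0.03, -1.0, 0.01], [-0.99, 0.03, -0.16], [0.16, -0.01, -0.99]]
{'time_s': 0.1, 'qpos': [70.4, 18.3, 89.7, -0.0, 72.0, -1.1], 'ee_pos': [182.2, 544.9, 213.2], 'ee_rot': [-179.9, -0.0, 161.5], 'force': [-0.3, -0.3, -0.2], 'gripper_width': 91.2, 'gripper_force': 0.0}
```

View pics/scene0.png

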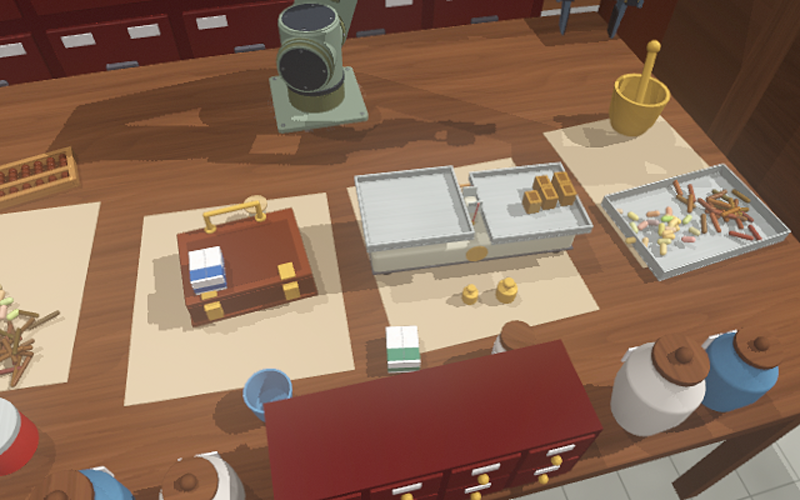

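View pics/top0.png

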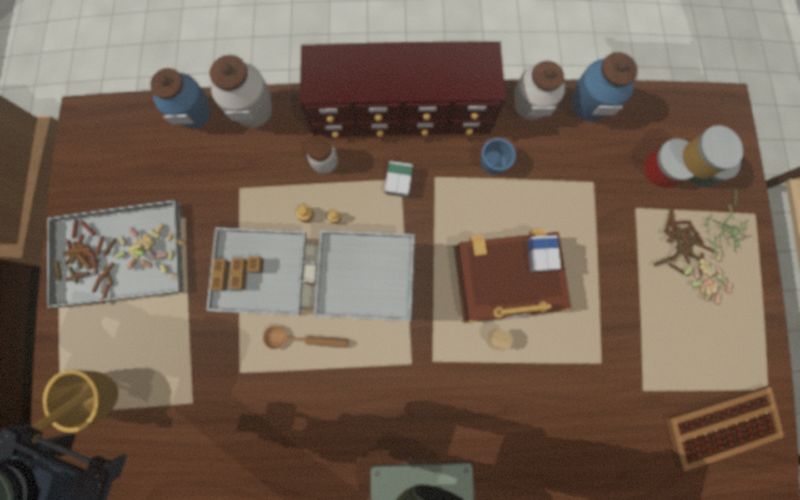

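One blue carton, two wholes and one half in the left pan. The plan is four halves in the right pan and two wholes in the left. Next, measuring from zoomed crops.

Run:
```python
from h import *
a=grab("top"); b=grab("scene")
t=a["frame"][110:270,150:470]; s=b["frame"][125:310,130:450]
def up(x,k): return cv2.resize(x[:,:,::-1],(800,int(x.shape[0]*k)),interpolation=cv2.INTER_CUBIC)
cv2.imwrite("pics/t1.png",up(t,2.5)); cv2.imwrite("pics/s1.png",up(s,2.5))
```

```text
(no output)
```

View pics/t1.png

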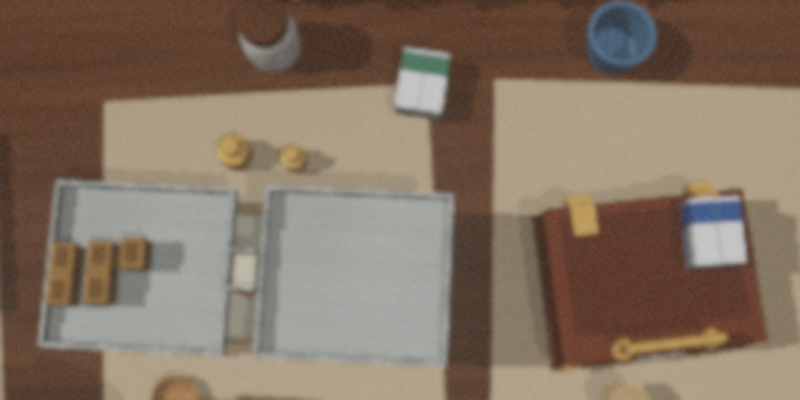

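View pics/s1.png

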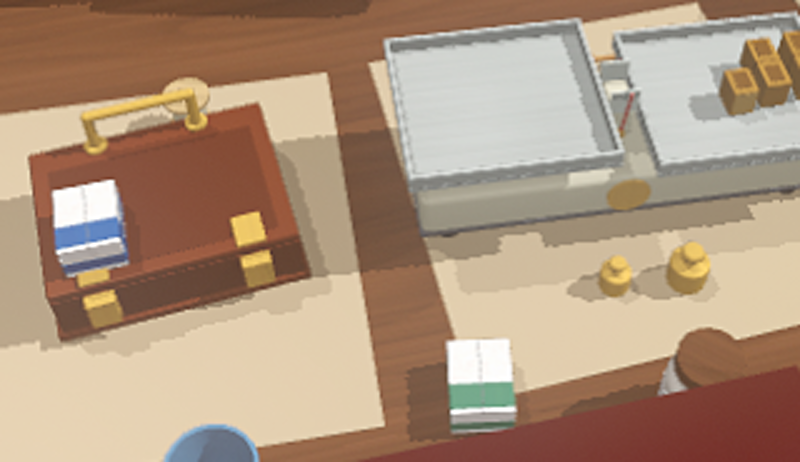

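Run:
```python
from h import *
a=grab("top"); b=grab("scene")
T=lambda u,v,z: onz(a,150+u/2.5,110+v/2.5,z)[:2].round(1)
S=lambda u,v,z: onz(b,130+u/2.5,125+v/2.5,z)[:2].round(1)
def show(n,F,pts,z):
    P=np.array([F(u,v,z) for u,v in pts]); print(n,P.tolist(),"mean",P.mean(0).round(1), [ (round(float(np.hypot(*(P[(i+1)%len(P)]-P[i]))),1), round(float(np.degrees(np.arctan2(*(P[(i+1)%len(P)]-P[i])[::-1]))),1)) for i in range(len(P))])
show("gT",T,[(402,47),(451,52),(444,112),(395,106)],34)
show("gS",S,[(447,341),(511,339),(515,407),(450,410)],34)
show("bT",T,[(684,199),(743,197),(747,265),(688,269)],96)
show("bS",S,[(53,190),(116,181),(126,237),(58,248)],96)
show("lidS",S,[(29,155),(260,104),(303,236),(50,293)],62)
show("lidT",T,[(545,213),(742,191),(764,339),(562,366)],62)
show("hS",S,[(88,118),(193,92)],100)
show("hT",T,[(621,349),(715,337)],100)
show("prS",S,[(386,40),(580,20),(622,153),(413,182)],117)
show("prT",T,[(268,187),(453,195),(447,366),(255,354)],117)
show("plS",S,[(614,31),(661,167)],95)
show("plT",T,[(56,181),(235,191),(224,353),(40,345)],95)
for n,c in(("w1",(63,273)),("w2",(99,272)),("h",(133,253))): print(n,T(*c,111))
show("halfS",S,[(721,76),(751,68),(758,87),(728,95)],111)
show("w2S",S,[(742,44),(772,38),(790,72),(758,78)],111)
```

```text
gT [[736.1, 51.1], [729.1, -1.7], [661.9, 8.0], [669.9, 60.1]] mean [699.2  29.4] [(53.3, -97.6), (67.9, 171.8), (52.7, 81.3), (66.8, -7.7)]
gS [[663.2, 13.2], [673.2, 64.0], [733.2, 51.0], [724.2, 1.3]] mean [698.4  32.4] [(51.8, 78.9), (61.4, -12.2), (50.5, -100.3), (62.1, 169.0)]
bT [[549.3, -224.3], [549.9, -284.1], [482.0, -282.3], [479.8, -223.1]] mean [ 515.2 -253.4] [(59.8, -89.4), (67.9, 178.5), (59.2, 92.1), (69.5, -1.0)]
bS [[485.9, -279.2], [488.1, -227.7], [548.3, -222.9], [547.0, -276.5]] mean [ 517.3 -251.6] [(51.5, 87.6), (60.4, 4.6), (53.6, -91.4), (61.2, -177.5)]
lidS [[410.7, -307.7], [396.3, -100.0], [553.7, -84.4], [564.0, -292.0]] mean [ 481.2 -196. ] [(208.2, 94.0), (158.2, 5.7), (207.9, -87.2), (154.1, -174.2)]
lidT [[544.8, -90.5], [562.6, -296.3], [410.2, -306.5], [390.4, -100.1]] mean [ 477.  -198.4] [(206.6, -85.1), (152.7, -176.2), (207.3, 95.5), (154.7, 3.6)]
hS [[415.0, -247.1], [404.8, -155.5]] mean [ 409.9 -201.3] [(92.2, 96.4), (92.2, -83.6)]
hT [[404.5, -151.6], [412.8, -243.7]] mean [ 408.6 -197.6] [(92.5, -84.9), (92.5, 95.1)]
prS [[396.7, 19.6], 
[... 160 characters left out ...]
], [393.4, 15.6], [409.1, 193.9]] mean [481.2  99. ] [(177.3, -94.0), (161.9, 176.2), (179.0, 85.0), (158.8, -4.4)]
plS [[409.7, 232.0], [575.4, 218.3]] mean [492.6 225.2] [(166.3, -4.7), (166.3, 175.3)]
plT [[584.2, 397.4], [569.0, 217.9], [411.3, 227.7], [422.5, 407.4]] mean [496.8 312.6] [(180.1, -94.8), (158.0, 176.4), (180.0, 86.4), (162.0, -3.5)]
w1 [490.1 380.4]
w2 [490.2 345.2]
h [507.8 312.6]
halfS [[500.7, 299.1], [497.4, 329.1], [520.6, 326.0], [523.7, 296.5]] mean [510.6 312.7] [(30.2, 96.3), (23.4, -7.6), (29.7, -84.0), (23.1, 173.6)]
w2S [[467.1, 333.0], [465.9, 363.0], [509.8, 361.3], [510.3, 330.3]] mean [488.3 346.9] [(30.0, 92.3), (43.9, -2.2), (31.0, -89.1), (43.3, 176.4)]
```

```bash
cat >> h.py <<'E'
from scipy.spatial.transform import Rotation as Ro
import json
def plan(way,psi=None,step=50,grip=None):
    """rows from the measured pose: turn to psi (tool down) first, then straight legs to way points (x,y,z[,step])"""
    s=env.state(); p=np.array(s["ee_pos"]); y=s["ee_rot"][2]; 
    def pr(d): print({k:round(float(v),3) for k,v in d.items() if abs(v)>4e-4})
    if psi is not None:
        T=Ro.from_euler("xyz",[180,0,psi],degrees=True); C=Ro.from_euler("xyz",s["ee_rot"],degrees=True)
        r=np.degrees((C.inv()*T).as_rotvec())/30; n=max(1,int(np.ceil(np.linalg.norm(r)/.33)))
        print(n,"x",end=" "); pr(dict(zip(("rx","ry","rz"),r/n))); y=psi
    c,q=np.cos(np.radians(y)),np.sin(np.radians(y))
    for w in way:
        d=np.array(w[:3])-p; p=np.array(w[:3],float); sp=w[3] if len(w)>3 else step
        n=max(1,int(np.ceil(np.linalg.norm(d)/sp)))
        v=np.array([d[0]*c+d[1]*q, d[0]*q-d[1]*c, -d[2]])/500/n
        print(n,"x",end=" "); pr(dict(zip(("tx","ty","tz"),v)))
E
python3 - <<'E'
from h import *
plan([(516,-252.5,200),(516,-252.5,72,32)],180)
E
```

```text
2 x {'rx': -0.001, 'rz': -0.308}
18 x {'tx': -0.037, 'ty': -0.089, 'tz': 0.002}
4 x {'tz': 0.064}
```

Call:
send_rows(
  motion=[
    {"rz": -0.308, "gripper": -1},
    {"rz": -0.308, "gripper": -1},
    {"tx": -0.037, "ty": -0.089, "tz": 0.002, "gripper": -1},
    {"tx": -0.037, "ty": -0.089, "tz": 0.002, "gripper": -1},
    {"tx": -0.037, "ty": -0.089, "tz": 0.002, "gripper": -1},
    {"tx": -0.037, "ty": -0.089, "tz": 0.002, "gripper": -1},
    {"tx": -0.037, "ty": -0.089, "tz": 0.002, "gripper": -1},
    {"tx": -0.037, "ty": -0.089, "tz": 0.002, "gripper": -1},
    {"tx": -0.037, "ty": -0.089, "tz": 0.002, "gripper": -1},
    {"tx": -0.037, "ty": -0.089, "tz": 0.002, "gripper": -1},
    {"tx": -0.037, "ty": -0.089, "tz": 0.002, "gripper": -1},
    {"tx": -0.037, "ty": -0.089, "tz": 0.002, "gripper": -1},
  ],
  grip_force=20,
)

```text
invalid input at $.motion[0]: expected keys tx, ty, tz, rx, ry, rz, gripper
```

Call:
send_rows(
  motion=[
    {"tx": -0.037, "ty": -0.089, "tz": 0.002, "gripper": -1},
    {"tx": -0.037, "ty": -0.089, "tz": 0.002, "gripper": -1},
    {"tx": -0.037, "ty": -0.089, "tz": 0.002, "gripper": -1},
    {"tx": -0.037, "ty": -0.089, "tz": 0.002, "gripper": -1},
    {"tx": -0.037, "ty": -0.089, "tz": 0.002, "gripper": -1},
    {"tx": -0.037, "ty": -0.089, "tz": 0.002, "gripper": -1},
    {"tx": -0.037, "ty": -0.089, "tz": 0.002, "gripper": -1},
    {"tx": -0.037, "ty": -0.089, "tz": 0.002, "gripper": -1},
    {"gripper": -1},
    {"gripper": -1},
  ],
)

```text
invalid input at $.motion[0]: expected keys tx, ty, tz, rx, ry, rz, gripper
```

Run:
```python
from h import *
st()
plan([(516,-252.5,130),(516,-252.5,72,32)],180)
g=grab("scene"); save(g,"s2.png",(100,80,420,320),2)
```

```text
{'time_s': 0.3, 'qpos': [70.4, 18.3, 89.7, -0.0, 72.0, -1.1], 'ee_pos': [182.4, 545.2, 213.7], 'ee_rot': [-180.0, 0.0, 161.5], 'force': [-0.1, -1.2, 0.3], 'gripper_width': 91.3, 'gripper_force': 0.0}
2 x {'rx': -0.001, 'rz': -0.308}
18 x {'tx': -0.037, 'ty': -0.089, 'tz': 0.009}
2 x {'tz': 0.058}
```

View pics/s2.png

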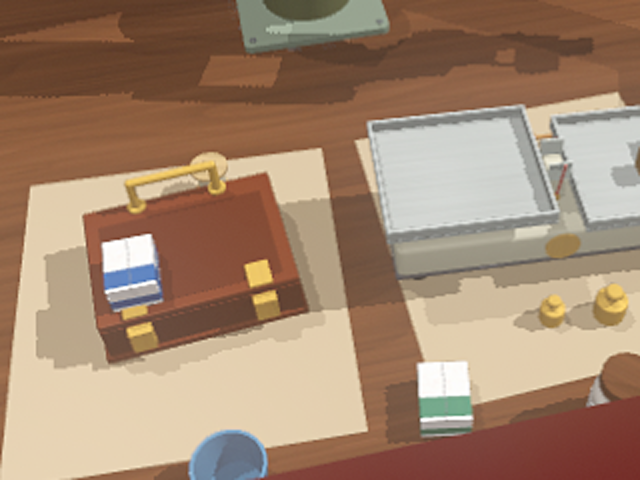

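Call:
send_rows(
  motion=[
    {"tx": 0, "ty": 0, "tz": 0, "rx": 0, "ry": 0, "rz": -0.308, "gripper": -1},
    {"tx": 0, "ty": 0, "tz": 0, "rx": 0, "ry": 0, "rz": -0.308, "gripper": -1},
    {"tx": -0.0445, "ty": -0.1063, "tz": 0, "rx": 0, "ry": 0, "rz": 0, "gripper": -1},
    {"tx": -0.0445, "ty": -0.1063, "tz": 0, "rx": 0, "ry": 0, "rz": 0, "gripper": -1},
    {"tx": -0.0445, "ty": -0.1063, "tz": 0, "rx": 0, "ry": 0, "rz": 0, "gripper": -1},
    {"tx": -0.0445, "ty": -0.1063, "tz": 0, "rx": 0, "ry": 0, "rz": 0, "gripper": -1},
    {"tx": -0.0445, "ty": -0.1063, "tz": 0, "rx": 0, "ry": 0, "rz": 0, "gripper": -1},
    {"tx": -0.0445, "ty": -0.1063, "tz": 0, "rx": 0, "ry": 0, "rz": 0, "gripper": -1},
    {"tx": -0.0445, "ty": -0.1063, "tz": 0, "rx": 0, "ry": 0, "rz": 0, "gripper": -1},
    {"tx": -0.0445, "ty": -0.1063, "tz": 0, "rx": 0, "ry": 0, "rz": 0, "gripper": -1},
    {"tx": -0.0445, "ty": -0.1063, "tz": 0, "rx": 0, "ry": 0, "rz": 0, "gripper": -1},
    {"tx": -0.0445, "ty": -0.1063, "tz": 0, "rx": 0, "ry": 0, "rz": 0, "gripper": -1},
  ],
  grip_force=20,
)

```text
time_s: 1.85
ee_pos: [405.3, 11.9, 214.3]
ee_rot: [180.0, 0.1, 180.0]
force: [0.9, 0.7, -0.9]
gripper_width: 91.4
gripper_force: 0.0
```

Call:
send_rows(
  motion=[
    {"tx": -0.0445, "ty": -0.1063, "tz": 0, "rx": 0, "ry": 0, "rz": 0, "gripper": -1},
    {"tx": -0.0445, "ty": -0.1063, "tz": 0, "rx": 0, "ry": 0, "rz": 0, "gripper": -1},
    {"tx": -0.0445, "ty": -0.1063, "tz": 0, "rx": 0, "ry": 0, "rz": 0, "gripper": -1},
    {"tx": -0.0445, "ty": -0.1063, "tz": 0, "rx": 0, "ry": 0, "rz": 0, "gripper": -1},
    {"tx": -0.0445, "ty": -0.1063, "tz": 0, "rx": 0, "ry": 0, "rz": 0, "gripper": -1},
    {"tx": 0, "ty": 0, "tz": 0.07, "rx": 0, "ry": 0, "rz": 0, "gripper": -1},
    {"tx": 0, "ty": 0, "tz": 0, "rx": 0, "ry": 0, "rz": 0, "gripper": -1},
    {"tx": 0, "ty": 0, "tz": 0, "rx": 0, "ry": 0, "rz": 0, "gripper": -1},
  ],
)

```text
time_s: 2.85
ee_pos: [516.2, -251.7, 179.8]
ee_rot: [-180.0, 0.1, -180.0]
force: [-0.5, 0.4, 0.7]
gripper_width: 91.3
gripper_force: 0.0
```

Run:
```python
from h import *
st()
plan([(516,-252.5,110),(516,-252.5,72,20)],180)
g=grab("scene"); save(g,"s3.png",(100,80,420,320),2)
```

```text
{'time_s': 2.8, 'qpos': [-27.1, 19.6, 92.9, 0.0, 67.5, -117.2], 'ee_pos': [516.2, -251.7, 179.8], 'ee_rot': [-180.0, 0.1, -180.0], 'force': [-0.5, 0.4, 0.7], 'gripper_width': 91.3, 'gripper_force': 0.0}
1 x {'rx': -0.0, 'ry': 0.002, 'rz': 0.001}
2 x {'ty': -0.001, 'tz': 0.07}
2 x {'tz': 0.038}
```

View pics/s3.png

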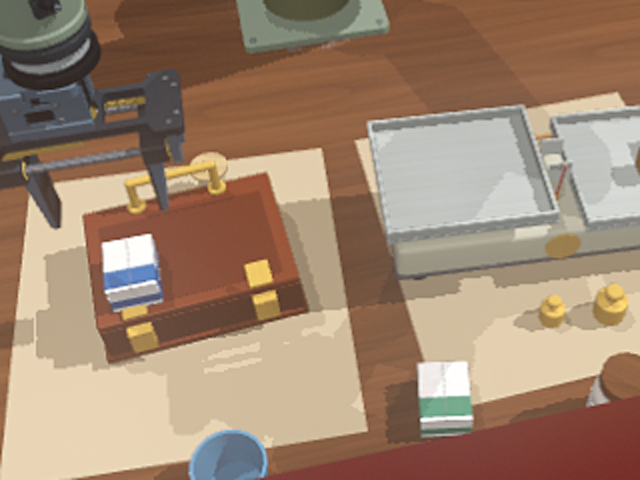

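Call:
send_rows(
  motion=[
    {"tx": 0, "ty": -0.0016, "tz": 0.07, "rx": 0, "ry": 0, "rz": 0, "gripper": -1},
    {"tx": 0, "ty": 0, "tz": 0.06, "rx": 0, "ry": 0, "rz": 0, "gripper": -1},
    {"tx": 0, "ty": 0, "tz": 0.05, "rx": 0, "ry": 0, "rz": 0, "gripper": -1},
    {"tx": 0, "ty": 0, "tz": 0.038, "rx": 0, "ry": 0, "rz": 0, "gripper": -1},
    {"tx": 0, "ty": 0, "tz": 0, "rx": 0, "ry": 0, "rz": 0, "gripper": -1},
    {"tx": 0, "ty": 0, "tz": 0, "rx": 0, "ry": 0, "rz": 0, "gripper": 1},
    {"tx": 0, "ty": 0, "tz": 0, "rx": 0, "ry": 0, "rz": 0, "gripper": 1},
    {"tx": 0, "ty": 0, "tz": 0, "rx": 0, "ry": 0, "rz": 0, "gripper": 1},
    {"tx": 0, "ty": 0, "tz": 0, "rx": 0, "ry": 0, "rz": 0, "gripper": 1},
    {"tx": 0, "ty": 0, "tz": 0, "rx": 0, "ry": 0, "rz": 0, "gripper": 1},
  ],
)

```text
time_s: 4.15
ee_pos: [516.0, -253.0, 70.2]
ee_rot: [-180.0, 0.0, 180.0]
force: [-0.2, -1.3, 0.8]
gripper_width: 49.6
gripper_force: 20.0
```

Call:
send_rows(
  motion=[
    {"tx": 0, "ty": 0, "tz": -0.03, "rx": 0, "ry": 0, "rz": 0, "gripper": 1},
    {"tx": 0, "ty": 0, "tz": -0.06, "rx": 0, "ry": 0, "rz": 0, "gripper": 1},
    {"tx": 0, "ty": 0, "tz": -0.06, "rx": 0, "ry": 0, "rz": 0, "gripper": 1},
    {"tx": 0, "ty": 0, "tz": -0.06, "rx": 0, "ry": 0, "rz": 0, "gripper": 1},
    {"tx": 0, "ty": 0, "tz": -0.03, "rx": 0, "ry": 0, "rz": 0, "gripper": 1},
    {"tx": 0, "ty": 0, "tz": 0, "rx": 0, "ry": 0, "rz": 0.16, "gripper": 1},
    {"tx": 0, "ty": 0, "tz": 0, "rx": 0, "ry": 0, "rz": 0.157, "gripper": 1},
    {"tx": 0, "ty": 0, "tz": 0, "rx": 0, "ry": 0, "rz": 0, "gripper": 1},
  ],
)

```text
time_s: 5.15
ee_pos: [515.6, -252.6, 189.7]
ee_rot: [180.0, -0.0, 170.5]
force: [0.7, -0.3, -1.7]
gripper_width: 49.8
gripper_force: 20.0
```

Run:
```python
from h import *
st()
g=grab("top"); b=grab("scene")
for u,v in((306,135),(410,136),(495,130)): print("cab base",onz(g,u/1.25,v/1.25,0).round(), "front top edge z=100..160",[onz(g,u/1.25,100/1.25,z)[0].round() for z in(100,130,160)])
print("cabS top front", [onz(b,p[0]/1.25,p[1]/1.25,z).round() for p in((265,405),(555,342)) for z in(100,130,160)])
im=g["frame"]; hsv=cv2.cvtColor(im,cv2.COLOR_RGB2HSV)
for n,gg,box in(("top",g,(295,120,345,165)),("scene",b,(295,250,350,310))):
    hs=cv2.cvtColor(gg["frame"],cv2.COLOR_RGB2HSV)[box[1]:box[3],box[0]:box[2]]
    gr=cv2.inRange(hs,(60,60,30),(95,255,255)); ys,xs=np.nonzero(gr); print(n,"green",len(xs))
    wh=cv2.inRange(hs,(0,0,150),(180,45,255)); wh=cv2.morphologyEx(wh|gr,cv2.MORPH_CLOSE,np.ones((3,3)))
    cs,_=cv2.findContours(wh,cv2.RETR_EXTERNAL,cv2.CHAIN_APPROX_NONE); c=max(cs,key=cv2.contourArea)
    r=cv2.boxPoints(cv2.minAreaRect(c))+[box[0],box[1]]
    P=np.array([onz(gg,u,v,34)[:2] for u,v in r]); print(P.round(1).tolist(),P.mean(0).round(1))
plan([(698.5,31,190,30)],170.5)
```

```text
{'time_s': 5.2, 'qpos': [-27.3, 19.2, 91.9, 0.0, 68.9, -107.8], 'ee_pos': [515.6, -252.6, 189.7], 'ee_rot': [180.0, -0.0, 170.5], 'force': [0.7, -0.3, -1.7], 'gripper_width': 49.8, 'gripper_force': 20.0}
cab base [817. 238.   0.] front top edge z=100..160 [np.float64(850.0), np.float64(834.0), np.float64(818.0)]
cab base [808.   1.   0.] front top edge z=100..160 [np.float64(844.0), np.float64(828.0), np.float64(812.0)]
cab base [ 819. -194.    0.] front top edge z=100..160 [np.float64(841.0), np.float64(825.0), np.float64(809.0)]
cabS top front [array([ 785., -184.,  100.]), array([ 799., -180.,  130.]), array([ 813., -177.,  160.]), array([784., 239., 100.]), array([799., 225., 130.]), array([813., 211., 160.])]
top green 91
[[671.3, 64.0], [736.5, 54.8], [728.3, 2.5], [663.2, 12.3]] [699.8  33.4]
scene green 229
[[662.2, 11.0], [669.3, 63.2], [743.9, 48.7], [736.9, -0.9]] [703.1  30.5]
1 x {'rx': 0.001, 'ry': -0.001, 'rz': 0.002}
12 x {'tx': -0.022, 'ty': 0.052}
```

Call:
send_rows(
  motion=[
    {"tx": -0.0269, "ty": 0.0621, "tz": 0, "rx": 0, "ry": 0, "rz": 0, "gripper": 1},
    {"tx": -0.0269, "ty": 0.0621, "tz": 0, "rx": 0, "ry": 0, "rz": 0, "gripper": 1},
    {"tx": -0.0269, "ty": 0.0621, "tz": 0, "rx": 0, "ry": 0, "rz": 0, "gripper": 1},
    {"tx": -0.0269, "ty": 0.0621, "tz": 0, "rx": 0, "ry": 0, "rz": 0, "gripper": 1},
    {"tx": -0.0269, "ty": 0.0621, "tz": 0, "rx": 0, "ry": 0, "rz": 0, "gripper": 1},
    {"tx": -0.0269, "ty": 0.0621, "tz": 0, "rx": 0, "ry": 0, "rz": 0, "gripper": 1},
    {"tx": -0.0269, "ty": 0.0621, "tz": 0, "rx": 0, "ry": 0, "rz": 0, "gripper": 1},
    {"tx": -0.0269, "ty": 0.0621, "tz": 0, "rx": 0, "ry": 0, "rz": 0, "gripper": 1},
    {"tx": -0.0269, "ty": 0.0621, "tz": 0, "rx": 0, "ry": 0, "rz": 0, "gripper": 1},
    {"tx": -0.0269, "ty": 0.0621, "tz": 0, "rx": 0, "ry": 0, "rz": 0, "gripper": 1},
    {"tx": 0, "ty": 0, "tz": 0.1, "rx": 0, "ry": 0, "rz": 0, "gripper": 1},
    {"tx": 0, "ty": 0, "tz": 0.1, "rx": 0, "ry": 0, "rz": 0, "gripper": 1},
  ],
)

```text
time_s: 6.75
ee_pos: [700.4, 31.8, 88.9]
ee_rot: [180.0, 0.1, 170.6]
force: [-0.1, -0.8, -1.4]
gripper_width: 50.3
gripper_force: 20.0
```

Call:
send_rows(
  motion=[
    {"tx": 0, "ty": 0, "tz": 0.05, "rx": 0, "ry": 0, "rz": 0, "gripper": 1},
    {"tx": 0, "ty": 0, "tz": 0, "rx": 0, "ry": 0, "rz": 0, "gripper": 1},
    {"tx": 0, "ty": 0, "tz": 0, "rx": 0, "ry": 0, "rz": 0, "gripper": 1},
  ],
)

```text
time_s: 7.12
ee_pos: [701.0, 31.1, 66.3]
ee_rot: [180.0, 0.1, 170.5]
force: [0.5, 0.1, 0.9]
gripper_width: 50.0
gripper_force: 20.0
```

Run:
```python
from h import *
st()
b=grab("scene"); save(b,"s4.png",(260,210,380,320),5)
plan([(699.5,31.5,43,10)],171)
```

```text
{'time_s': 7.1, 'qpos': [1.6, 35.7, 82.5, 0.0, 61.7, -78.9], 'ee_pos': [701.0, 31.1, 66.3], 'ee_rot': [180.0, 0.1, 170.5], 'force': [0.5, 0.1, 0.9], 'gripper_width': 50.0, 'gripper_force': 20.0}
1 x {'rx': 0.001, 'ry': 0.006, 'rz': -0.017}
3 x {'tx': 0.001, 'tz': 0.016}
```

View pics/s4.png

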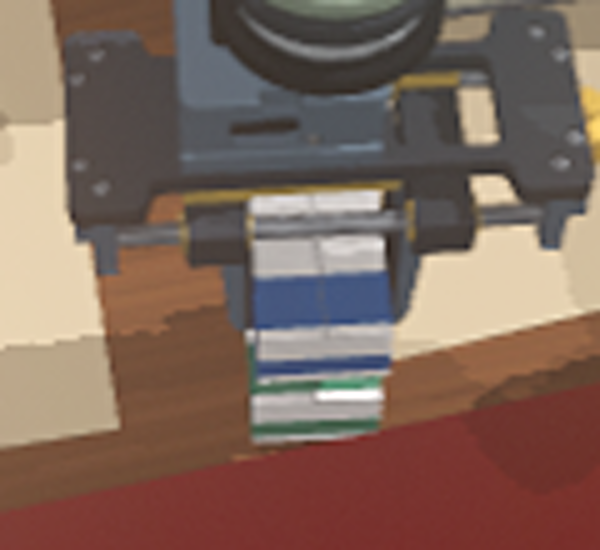

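Run:
```python
from h import *
b=grab("scene")
S=lambda u,v,z: onz(b,260+u/5,210+v/5,z)[:2].round(1)
print("blue bot",S(258,381,58),S(389,373,58)); print("blue top front",S(255,336,92),S(390,325,92))
print("green top",S(251,397,34),S(382,386,34)); print("green bot",S(254,443,0),S(380,431,0))
# tool x direction front face expected
p=np.array([701,31.1]); y=np.radians(170.5); ex=-np.array([np.cos(y),np.sin(y)]); ey=np.array([np.sin(y),-np.cos(y)])
print("expected blue front corners",p+33*ex-25*ey,p+33*ex+25*ey)
```

```text
blue bot [731.4   2.6] [739.5  51.6]
blue top front [730.9   1.4] [737.8  50.6]
green top [725.1   1.5] [732.1  52.1]
green bot [727.8   2.2] [734.3  52.4]
expected blue front corners [729.4212347    0.99628897] [737.673615    50.31056905]
```

Call:
send_rows(
  motion=[
    {"tx": 0.009, "ty": 0, "tz": 0, "rx": 0, "ry": 0, "rz": -0.033, "gripper": 1},
    {"tx": 0, "ty": 0, "tz": 0.02, "rx": 0, "ry": 0, "rz": 0, "gripper": 1},
    {"tx": 0, "ty": 0, "tz": 0.02, "rx": 0, "ry": 0, "rz": 0, "gripper": 1},
    {"tx": 0, "ty": 0, "tz": 0.006, "rx": 0, "ry": 0, "rz": 0, "gripper": 1},
    {"tx": 0, "ty": 0, "tz": 0, "rx": 0, "ry": 0, "rz": 0, "gripper": 1},
    {"tx": 0, "ty": 0, "tz": 0.002, "rx": 0, "ry": 0, "rz": 0, "gripper": 1},
    {"tx": 0, "ty": 0, "tz": 0, "rx": 0, "ry": 0, "rz": 0, "gripper": 1},
    {"tx": 0, "ty": 0, "tz": 0, "rx": 0, "ry": 0, "rz": 0, "gripper": 1},
  ],
)

```text
time_s: 8.22
ee_pos: [695.2, 31.9, 41.7]
ee_rot: [-180.0, -0.0, 171.5]
force: [-1.5, 0.7, 5.3]
gripper_width: 49.8
gripper_force: 20.0
```

Call:
send_rows(
  motion=[
    {"tx": 0, "ty": 0, "tz": 0, "rx": 0, "ry": 0, "rz": 0, "gripper": -0.54},
    {"tx": 0, "ty": 0, "tz": 0, "rx": 0, "ry": 0, "rz": 0, "gripper": -0.54},
    {"tx": 0, "ty": 0, "tz": 0, "rx": 0, "ry": 0, "rz": 0, "gripper": -0.54},
    {"tx": 0, "ty": 0, "tz": 0.026, "rx": 0, "ry": 0, "rz": 0, "gripper": -0.54},
    {"tx": 0, "ty": 0, "tz": 0.026, "rx": 0, "ry": 0, "rz": 0, "gripper": -0.54},
    {"tx": 0, "ty": 0, "tz": 0, "rx": 0, "ry": 0, "rz": 0, "gripper": -0.54},
    {"tx": 0, "ty": 0, "tz": 0, "rx": 0, "ry": 0, "rz": 0, "gripper": 1},
    {"tx": 0, "ty": 0, "tz": 0, "rx": 0, "ry": 0, "rz": 0, "gripper": 1},
    {"tx": 0, "ty": 0, "tz": 0, "rx": 0, "ry": 0, "rz": 0, "gripper": 1},
    {"tx": 0, "ty": 0, "tz": 0, "rx": 0, "ry": 0, "rz": 0, "gripper": 1},
  ],
  grip_force=8,
)

```text
time_s: 9.48
ee_pos: [695.9, 31.9, 15.4]
ee_rot: [180.0, 0.1, 171.5]
force: [0.7, -0.3, 1.6]
gripper_width: 50.0
gripper_force: 7.9
```

Call:
send_rows(
  motion=[
    {"tx": 0, "ty": 0, "tz": 0, "rx": 0, "ry": 0, "rz": 0, "gripper": -0.54},
    {"tx": 0, "ty": 0, "tz": 0, "rx": 0, "ry": 0, "rz": 0, "gripper": -0.54},
    {"tx": 0, "ty": 0, "tz": 0, "rx": 0, "ry": 0, "rz": 0, "gripper": -0.54},
    {"tx": 0, "ty": 0, "tz": -0.06, "rx": 0, "ry": 0, "rz": 0, "gripper": -0.54},
    {"tx": 0, "ty": 0, "tz": -0.1, "rx": 0, "ry": 0, "rz": 0, "gripper": -0.7},
    {"tx": -0.004, "ty": 0, "tz": -0.02, "rx": 0, "ry": 0, "rz": 0, "gripper": -1},
    {"tx": 0, "ty": 0, "tz": 0, "rx": 0, "ry": 0, "rz": 0.3333, "gripper": -1},
    {"tx": 0, "ty": 0, "tz": 0, "rx": 0, "ry": 0, "rz": 0.3333, "gripper": -1},
    {"tx": 0, "ty": 0, "tz": 0, "rx": 0, "ry": 0, "rz": 0.3333, "gripper": -1},
    {"tx": 0, "ty": 0, "tz": 0, "rx": 0, "ry": 0, "rz": 0.3333, "gripper": -1},
    {"tx": 0, "ty": 0, "tz": 0, "rx": 0, "ry": 0, "rz": 0.3333, "gripper": -1},
    {"tx": 0, "ty": 0, "tz": 0, "rx": 0, "ry": 0, "rz": 0.3333, "gripper": -1},
  ],
)

```text
time_s: 10.98
ee_pos: [696.9, 31.6, 103.7]
ee_rot: [-179.9, -0.0, 111.1]
force: [0.7, 0.2, -0.3]
gripper_width: 91.1
gripper_force: 0.0
```

Call:
send_rows(
  motion=[
    {"tx": 0, "ty": 0, "tz": 0, "rx": 0, "ry": 0, "rz": 0.3333, "gripper": -1},
    {"tx": 0, "ty": 0, "tz": 0, "rx": 0, "ry": 0, "rz": 0.3333, "gripper": -1},
    {"tx": 0, "ty": 0, "tz": 0, "rx": 0, "ry": 0, "rz": 0.3333, "gripper": -1},
    {"tx": 0, "ty": 0, "tz": 0, "rx": 0, "ry": 0, "rz": 0, "gripper": -1},
    {"tx": 0, "ty": 0, "tz": 0, "rx": 0, "ry": 0, "rz": 0, "gripper": -1},
  ],
)

```text
time_s: 11.6
ee_pos: [697.2, 31.6, 104.4]
ee_rot: [-179.9, 0.0, 81.6]
force: [-0.5, 1.6, 0.7]
gripper_width: 91.4
gripper_force: 0.0
```

Run:
```python
from h import *
st()
b=grab("scene"); save(b,"s5.png",(260,210,380,320),5)
plan([(697.8,31.5,15.5,30)],81.5)
```

```text
{'time_s': 11.6, 'qpos': [1.6, 33.6, 80.4, 0.0, 66.0, 10.0], 'ee_pos': [697.2, 31.6, 104.4], 'ee_rot': [-179.9, 0.0, 81.6], 'force': [-0.5, 1.6, 0.7], 'gripper_width': 91.4, 'gripper_force': 0.0}
1 x {'rx': -0.001, 'rz': 0.003}
3 x {'tz': 0.059}
```

View pics/s5.png

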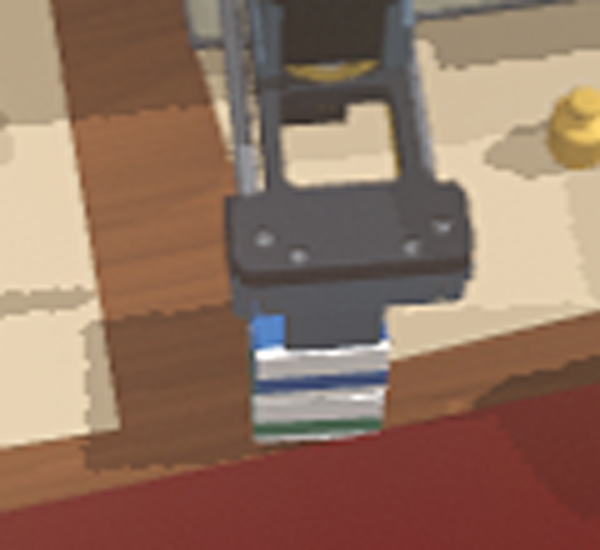

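Call:
send_rows(
  motion=[
    {"tx": 0, "ty": 0, "tz": 0.036, "rx": 0, "ry": 0, "rz": 0, "gripper": -1},
    {"tx": 0, "ty": 0, "tz": 0.036, "rx": 0, "ry": 0, "rz": 0, "gripper": -1},
    {"tx": 0, "ty": 0, "tz": 0.036, "rx": 0, "ry": 0, "rz": 0, "gripper": -1},
    {"tx": 0, "ty": 0, "tz": 0.036, "rx": 0, "ry": 0, "rz": 0, "gripper": -1},
    {"tx": 0, "ty": 0, "tz": 0.034, "rx": 0, "ry": 0, "rz": 0, "gripper": -1},
    {"tx": 0, "ty": 0, "tz": 0, "rx": 0, "ry": 0, "rz": 0, "gripper": -1},
    {"tx": 0, "ty": 0, "tz": 0, "rx": 0, "ry": 0, "rz": 0, "gripper": 1},
    {"tx": 0, "ty": 0, "tz": 0, "rx": 0, "ry": 0, "rz": 0, "gripper": 1},
    {"tx": 0, "ty": 0, "tz": 0, "rx": 0, "ry": 0, "rz": 0, "gripper": 1},
    {"tx": 0, "ty": 0, "tz": 0, "rx": 0, "ry": 0, "rz": 0, "gripper": 1},
  ],
)

```text
time_s: 12.9
ee_pos: [698.2, 31.6, 16.8]
ee_rot: [179.9, -0.0, 81.5]
force: [0.6, -0.2, 2.5]
gripper_width: 66.3
gripper_force: 8.0
```

Call:
send_rows(
  motion=[
    {"tx": 0, "ty": 0, "tz": 0, "rx": 0, "ry": 0, "rz": 0, "gripper": -1},
    {"tx": 0, "ty": 0, "tz": 0, "rx": 0, "ry": 0, "rz": 0, "gripper": -1},
    {"tx": 0, "ty": 0, "tz": 0, "rx": 0, "ry": 0, "rz": 0, "gripper": -1},
    {"tx": 0, "ty": 0, "tz": -0.05, "rx": 0, "ry": 0, "rz": 0, "gripper": -1},
    {"tx": 0, "ty": 0, "tz": -0.11, "rx": 0, "ry": 0, "rz": 0, "gripper": -1},
    {"tx": 0, "ty": 0, "tz": -0.11, "rx": 0, "ry": 0, "rz": 0, "gripper": -1},
    {"tx": 0, "ty": 0, "tz": -0.11, "rx": 0, "ry": 0, "rz": 0, "gripper": -1},
    {"tx": 0, "ty": 0, "tz": 0, "rx": 0, "ry": 0, "rz": -0.225, "gripper": -1},
    {"tx": 0, "ty": 0, "tz": 0, "rx": 0, "ry": 0, "rz": -0.225, "gripper": -1},
    {"tx": -0.0512, "ty": -0.077, "tz": 0, "rx": 0, "ry": 0, "rz": 0, "gripper": -0.32},
    {"tx": -0.0512, "ty": -0.077, "tz": 0, "rx": 0, "ry": 0, "rz": 0, "gripper": -0.32},
    {"tx": -0.0512, "ty": -0.077, "tz": 0, "rx": 0, "ry": 0, "rz": 0, "gripper": -0.32},
  ],
)

```text
time_s: 14.4
ee_pos: [587.8, -55.7, 205.7]
ee_rot: [-180.0, 0.0, 95.0]
force: [1.0, -1.3, -0.7]
gripper_width: 64.4
gripper_force: 0.0
```

Call:
send_rows(
  motion=[
    {"tx": -0.0512, "ty": -0.077, "tz": 0, "rx": 0, "ry": 0, "rz": 0, "gripper": -0.32},
    {"tx": -0.0512, "ty": -0.077, "tz": 0, "rx": 0, "ry": 0, "rz": 0, "gripper": -0.32},
    {"tx": -0.0512, "ty": -0.077, "tz": 0, "rx": 0, "ry": 0, "rz": 0, "gripper": -0.32},
    {"tx": -0.0512, "ty": -0.077, "tz": 0, "rx": 0, "ry": 0, "rz": 0, "gripper": -0.32},
    {"tx": -0.0512, "ty": -0.077, "tz": 0, "rx": 0, "ry": 0, "rz": 0, "gripper": -0.32},
    {"tx": 0, "ty": 0, "tz": 0.1, "rx": 0, "ry": 0, "rz": 0, "gripper": -0.32},
    {"tx": 0, "ty": 0, "tz": 0, "rx": 0, "ry": 0, "rz": 0, "gripper": -0.32},
    {"tx": 0, "ty": 0, "tz": 0, "rx": 0, "ry": 0, "rz": 0, "gripper": -0.32},
  ],
)

```text
time_s: 15.4
ee_pos: [409.4, -199.3, 157.0]
ee_rot: [179.9, 0.0, 95.0]
force: [-0.2, -0.2, 1.3]
gripper_width: 60.1
gripper_force: 0.0
```

Run:
```python
from h import *
st()
plan([(409.3,-199.5,81,25)],95)
b=grab("scene"); a=grab("top")
x=np.hstack([cv2.resize(b["frame"][130:310,100:300],None,fx=2,fy=2),cv2.resize(b["frame"][240:320,280:360],None,fx=4.5,fy=4.5)]); cv2.imwrite("pics/s6.png",x[:,:,::-1])
```

```text
{'time_s': 15.4, 'qpos': [-27.4, 10.3, 109.6, 0.0, 60.0, -32.4], 'ee_pos': [409.4, -199.3, 157.0], 'ee_rot': [179.9, 0.0, 95.0], 'force': [-0.2, -0.2, 1.3], 'gripper_width': 60.1, 'gripper_force': 0.0}
1 x {'rx': 0.003, 'ry': 0.001}
4 x {'tz': 0.038}
```

View pics/s6.png

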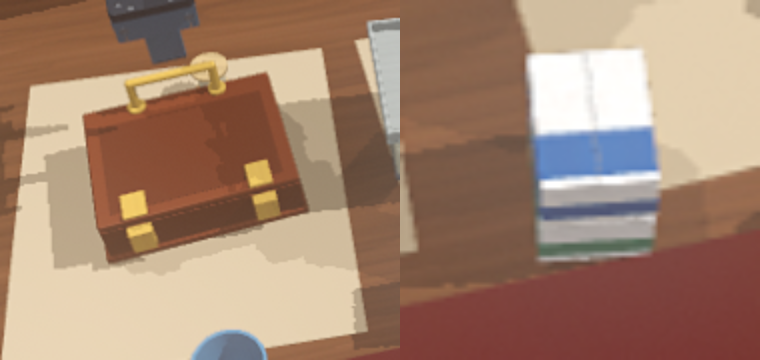

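Carton column is flush. Descending onto the handle.

Call:
send_rows(
  motion=[
    {"tx": 0, "ty": 0, "tz": 0.05, "rx": 0, "ry": 0, "rz": 0, "gripper": -0.32},
    {"tx": 0, "ty": 0, "tz": 0.05, "rx": 0, "ry": 0, "rz": 0, "gripper": -0.32},
    {"tx": 0, "ty": 0, "tz": 0.05, "rx": 0, "ry": 0, "rz": 0, "gripper": -0.32},
    {"tx": 0, "ty": 0, "tz": 0, "rx": 0, "ry": 0, "rz": 0, "gripper": -0.32},
    {"tx": 0, "ty": 0, "tz": 0, "rx": 0, "ry": 0, "rz": 0, "gripper": 1},
    {"tx": 0, "ty": 0, "tz": 0, "rx": 0, "ry": 0, "rz": 0, "gripper": 1},
    {"tx": 0, "ty": 0, "tz": 0, "rx": 0, "ry": 0, "rz": 0, "gripper": 1},
    {"tx": 0, "ty": 0, "tz": 0, "rx": 0, "ry": 0, "rz": 0, "gripper": 1},
    {"tx": 0, "ty": 0, "tz": 0, "rx": 0, "ry": 0, "rz": 0, "gripper": 1},
  ],
  grip_force=6,
)

```text
time_s: 16.62
ee_pos: [408.4, -199.2, 81.0]
ee_rot: [180.0, 0.0, 95.0]
force: [-0.4, 0.1, 0.2]
gripper_width: 13.1
gripper_force: 0.0
```

Run:
```python
from h import *
st()
t=np.radians(np.array([0,4,9,15,21,27,33,39,45,51,57,63,69,75,80,85,89,92,94.5,96,97]))+np.arctan2(48,150)
x=-157.5*np.cos(t); z=157.5*np.sin(t)
for a,b in zip(np.diff(x)/500,np.diff(z)/500): print(round(a,4),round(-b,4))
```

```text
{'time_s': 16.6, 'qpos': [-27.4, 15.4, 115.9, 0.0, 48.7, -32.4], 'ee_pos': [408.4, -199.2, 81.0], 'ee_rot': [180.0, 0.0, 95.0], 'force': [-0.4, 0.1, 0.2], 'gripper_width': 13.1, 'gripper_force': 0.0}
0.0074 -0.0207
0.0113 -0.0251
0.0164 -0.0286
0.0193 -0.0268
0.022 -0.0246
0.0244 -0.0222
0.0266 -0.0195
0.0285 -0.0166
0.0301 -0.0135
0.0313 -0.0103
0.0322 -0.007
0.0328 -0.0036
0.033 -0.0001
0.0274 0.0025
0.027 0.0049
0.0213 0.0056
0.0157 0.0052
0.0128 0.0049
0.0076 0.0032
0.005 0.0023
```

Call:
send_rows(
  motion=[
    {"tx": 0, "ty": 0, "tz": 0, "rx": 0, "ry": 0, "rz": 0, "gripper": 1},
    {"tx": 0, "ty": 0, "tz": 0, "rx": 0, "ry": 0, "rz": 0, "gripper": 1},
    {"tx": 0, "ty": 0.0074, "tz": -0.0207, "rx": 0, "ry": 0, "rz": 0, "gripper": 1},
    {"tx": 0, "ty": 0.0113, "tz": -0.0251, "rx": 0, "ry": 0, "rz": 0, "gripper": 1},
    {"tx": 0, "ty": 0.0164, "tz": -0.0286, "rx": 0, "ry": 0, "rz": 0, "gripper": 1},
    {"tx": 0, "ty": 0.0193, "tz": -0.0268, "rx": 0, "ry": 0, "rz": 0, "gripper": 1},
  ],
)

```text
time_s: 17.38
ee_pos: [434.9, -196.8, 132.4]
ee_rot: [-179.9, 0.0, 95.0]
force: [0.1, -1.7, -4.2]
gripper_width: 9.7
gripper_force: 6.0
```

Run:
```python
from h import *
st()
b=grab("scene"); save(b,"s7.png",(90,110,310,310),2)
```

```text
{'time_s': 17.4, 'qpos': [-25.7, 13.8, 109.0, -0.1, 57.3, -30.6], 'ee_pos': [434.9, -196.8, 132.4], 'ee_rot': [-179.9, 0.0, 95.0], 'force': [0.1, -1.7, -4.2], 'gripper_width': 9.7, 'gripper_force': 6.0}
```

View pics/s7.png

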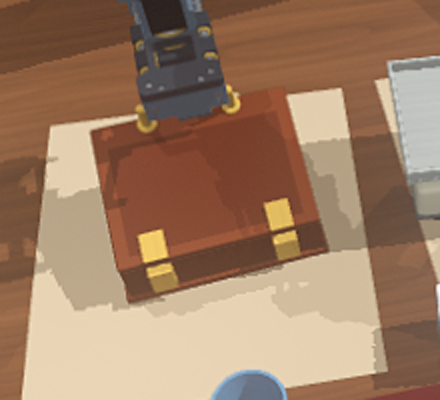

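Bar gripped (9.7 mm) and the lid is rising. Following the arc.

Call:
send_rows(
  motion=[
    {"tx": 0, "ty": 0.022, "tz": -0.0246, "rx": 0, "ry": 0, "rz": 0, "gripper": 1},
    {"tx": 0, "ty": 0.0244, "tz": -0.0222, "rx": 0, "ry": 0, "rz": 0, "gripper": 1},
    {"tx": 0, "ty": 0.0266, "tz": -0.0195, "rx": 0, "ry": 0, "rz": 0, "gripper": 1},
    {"tx": 0, "ty": 0.0285, "tz": -0.0166, "rx": 0, "ry": 0, "rz": 0, "gripper": 1},
  ],
)

```text
time_s: 17.92
ee_pos: [483.7, -192.6, 174.4]
ee_rot: [-179.7, 0.0, 95.0]
force: [-5.6, -2.0, 4.1]
gripper_width: 9.8
gripper_force: 6.0
```

Call:
send_rows(
  motion=[
    {"tx": 0, "ty": 0.0301, "tz": -0.0135, "rx": 0, "ry": 0, "rz": 0, "gripper": 1},
    {"tx": 0, "ty": 0.0313, "tz": -0.0103, "rx": 0, "ry": 0, "rz": 0, "gripper": 1},
    {"tx": 0, "ty": 0.0322, "tz": -0.007, "rx": 0, "ry": 0, "rz": 0, "gripper": 1},
    {"tx": 0, "ty": 0.0328, "tz": -0.0036, "rx": 0, "ry": 0, "rz": 0, "gripper": 1},
  ],
)

```text
time_s: 18.42
ee_pos: [548.5, -187.1, 191.5]
ee_rot: [-179.9, 0.0, 95.0]
force: [-2.7, -1.3, 3.0]
gripper_width: 9.6
gripper_force: 6.0
```

Call:
send_rows(
  motion=[
    {"tx": 0, "ty": 0.033, "tz": 0, "rx": 0, "ry": 0, "rz": 0, "gripper": 1},
    {"tx": 0, "ty": 0.0274, "tz": 0.0025, "rx": 0, "ry": 0, "rz": 0, "gripper": 1},
    {"tx": 0, "ty": 0.027, "tz": 0.0049, "rx": 0, "ry": 0, "rz": 0, "gripper": 1},
    {"tx": 0, "ty": 0.0213, "tz": 0.0056, "rx": 0, "ry": 0, "rz": 0, "gripper": 1},
    {"tx": 0, "ty": 0, "tz": 0, "rx": 0, "ry": 0, "rz": 0, "gripper": 1},
  ],
)

```text
time_s: 19.05
ee_pos: [604.8, -182.2, 183.0]
ee_rot: [179.9, 0.0, 95.0]
force: [1.8, -2.7, 0.3]
gripper_width: 9.5
gripper_force: 6.0
```

Call:
send_rows(
  motion=[
    {"tx": 0, "ty": 0.0157, "tz": 0.0052, "rx": 0, "ry": 0, "rz": 0, "gripper": 1},
    {"tx": 0, "ty": 0.0128, "tz": 0.0049, "rx": 0, "ry": 0, "rz": 0, "gripper": 1},
    {"tx": 0, "ty": 0.0076, "tz": 0.0032, "rx": 0, "ry": 0, "rz": 0, "gripper": 1},
    {"tx": 0, "ty": 0, "tz": 0, "rx": 0, "ry": 0, "rz": 0, "gripper": 1},
  ],
)

```text
time_s: 19.55
ee_pos: [621.7, -180.6, 176.5]
ee_rot: [180.0, -0.0, 95.0]
force: [1.0, -2.9, -2.4]
gripper_width: 9.7
gripper_force: 6.0
```

Call:
send_rows(
  motion=[
    {"tx": 0, "ty": 0.005, "tz": 0.002, "rx": 0, "ry": 0, "rz": 0, "gripper": 1},
    {"tx": 0, "ty": 0, "tz": 0, "rx": 0, "ry": 0, "rz": 0, "gripper": 1},
  ],
)

```text
time_s: 19.8
ee_pos: [623.5, -180.5, 175.8]
ee_rot: [-180.0, -0.0, 95.0]
force: [-0.4, -2.5, -1.1]
gripper_width: 10.1
gripper_force: 6.0
```

Call:
send_rows(
  motion=[
    {"tx": 0, "ty": 0.004, "tz": 0.001, "rx": 0, "ry": 0, "rz": 0, "gripper": 1},
    {"tx": 0, "ty": 0, "tz": 0, "rx": 0, "ry": 0, "rz": 0, "gripper": 1},
  ],
)

```text
time_s: 20.05
ee_pos: [624.8, -180.3, 175.2]
ee_rot: [-179.9, -0.0, 95.0]
force: [-3.4, -2.5, -0.1]
gripper_width: 9.5
gripper_force: 6.0
```

Call:
send_rows(
  motion=[
    {"tx": 0, "ty": 0.004, "tz": 0.0015, "rx": 0, "ry": 0, "rz": 0, "gripper": 1},
    {"tx": 0, "ty": 0, "tz": 0, "rx": 0, "ry": 0, "rz": 0, "gripper": 1},
  ],
)

```text
time_s: 20.3
ee_pos: [624.8, -180.4, 175.1]
ee_rot: [-179.6, -0.0, 95.0]
force: [-9.8, -4.1, 5.0]
gripper_width: 10.2
gripper_force: 6.0
```

Call:
send_rows(
  motion=[
    {"tx": 0, "ty": 0.004, "tz": 0.0015, "rx": 0, "ry": 0, "rz": 0, "gripper": 1},
    {"tx": 0, "ty": 0, "tz": 0, "rx": 0, "ry": 0, "rz": 0, "gripper": 1},
  ],
)

```text
time_s: 20.55
ee_pos: [626.3, -180.2, 175.1]
ee_rot: [-179.6, -0.0, 95.0]
force: [-12.0, -2.1, 8.7]
gripper_width: 12.4
gripper_force: 6.0
```

Call:
send_rows(
  motion=[
    {"tx": 0, "ty": -0.008, "tz": 0, "rx": 0, "ry": 0, "rz": 0, "gripper": 0.38},
    {"tx": 0, "ty": 0, "tz": 0, "rx": 0, "ry": 0, "rz": 0, "gripper": 0.38},
    {"tx": 0, "ty": 0, "tz": -0.04, "rx": 0, "ry": 0, "rz": 0, "gripper": 0.38},
    {"tx": 0, "ty": 0, "tz": -0.1, "rx": 0, "ry": 0, "rz": 0, "gripper": 0.38},
    {"tx": 0, "ty": 0, "tz": -0.1, "rx": 0, "ry": 0, "rz": 0, "gripper": 0.38},
    {"tx": 0.0817, "ty": -0.0488, "tz": 0, "rx": 0, "ry": 0, "rz": 0, "gripper": 0.38},
    {"tx": 0.0817, "ty": -0.0488, "tz": 0, "rx": 0, "ry": 0, "rz": 0, "gripper": 0.38},
    {"tx": 0.0817, "ty": -0.0488, "tz": 0, "rx": 0, "ry": 0, "rz": 0, "gripper": 0.38},
    {"tx": 0.0817, "ty": -0.0488, "tz": 0, "rx": 0, "ry": 0, "rz": 0, "gripper": 0.38},
    {"tx": 0.0817, "ty": -0.0488, "tz": 0, "rx": 0, "ry": 0, "rz": 0, "gripper": 0.38},
    {"tx": 0.0817, "ty": -0.0488, "tz": 0, "rx": 0, "ry": 0, "rz": 0, "gripper": 0.38},
    {"tx": 0.0817, "ty": -0.0488, "tz": 0, "rx": 0, "ry": 0, "rz": 0, "gripper": 0.38},
  ],
)

```text
time_s: 22.05
ee_pos: [430.2, 91.7, 294.2]
ee_rot: [179.9, -0.1, 95.0]
force: [0.7, 0.5, 0.0]
gripper_width: 28.5
gripper_force: 0.0
```

Run:
```python
from h import *
st()
a=grab("top"); b=grab("scene")
x=np.vstack([cv2.resize(a["frame"][170:270,345:475],(520,400),interpolation=cv2.INTER_CUBIC)])
y=cv2.resize(b["frame"][130:310,130:270],(311,400))
cv2.imwrite("pics/c1.png",np.hstack([x,y[:,:280]])[:,:,::-1])
```

```text
{'time_s': 22.0, 'qpos': [10.5, 3.3, 97.3, 0.1, 79.3, 5.5], 'ee_pos': [430.2, 91.7, 294.2], 'ee_rot': [179.9, -0.1, 95.0], 'force': [0.7, 0.5, 0.0], 'gripper_width': 28.5, 'gripper_force': 0.0}
```

View pics/c1.png

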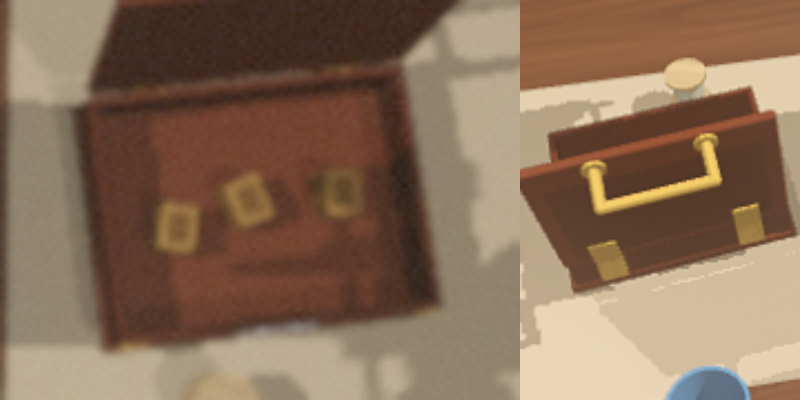

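```bash
cat > halves.py <<'E'
from h import *
def halves(show=True):
    a=grab("top"); im=cv2.resize(a["frame"],None,fx=4,fy=4,interpolation=cv2.INTER_CUBIC).astype(int)
    r,g,b=im[...,0],im[...,1],im[...,2]
    m=((g-b>22)&(g>0.66*r)&(g>75)).astype(np.uint8)*255
    P=np.array([proj(a,(x,y,37)) for x,y in((405,-298),(548,-284),(560,-92),(408,-105))])*4   # chest interior-ish
    k=np.zeros_like(m); cv2.fillPoly(k,[P.astype(int)],255); m&=k
    m=cv2.morphologyEx(m,cv2.MORPH_OPEN,np.ones((5,5))); m=cv2.morphologyEx(m,cv2.MORPH_CLOSE,np.ones((13,13)))
    cs,_=cv2.findContours(m,cv2.RETR_EXTERNAL,cv2.CHAIN_APPROX_NONE); 
    for c in cs:
        if cv2.contourArea(c)<400: continue
        q=np.array([onz(a,(p[0]+.5)/4-.5,(p[1]+.5)/4-.5,37)[:2] for p in c[:,0].astype(float)],np.float32)
        (cx,cy),(w,h),an=cv2.minAreaRect(q)
        if w<h: an-=90; w,h=h,w
        print("half",round(cx,1),round(cy,1),"size",round(w,1),round(h,1),"long axis yaw",round(an%180,1))
E
python3 - <<'E'
from halves import *
halves()
E
```

```text
half 466.0 -144.5 size 35.5 29.1 long axis yaw 171.7
half 481.9 -190.3 size 34.4 31.8 long axis yaw 19.8
half 485.7 -254.7 size 32.8 24.8 long axis yaw 178.3
```

Call:
send_rows(
  motion=[
    {"tx": 0, "ty": 0, "tz": 0, "rx": 0, "ry": 0, "rz": -0.321, "gripper": -0.1},
    {"tx": 0, "ty": 0, "tz": 0, "rx": 0, "ry": 0, "rz": -0.321, "gripper": -0.1},
    {"tx": 0, "ty": 0, "tz": 0, "rx": 0, "ry": 0, "rz": -0.321, "gripper": -0.1},
    {"tx": 0, "ty": 0, "tz": 0, "rx": 0, "ry": 0, "rz": -0.321, "gripper": -0.1},
    {"tx": 0, "ty": 0, "tz": 0, "rx": 0, "ry": 0, "rz": -0.321, "gripper": -0.1},
    {"tx": 0, "ty": 0, "tz": 0, "rx": 0, "ry": 0, "rz": -0.321, "gripper": -0.1},
    {"tx": 0, "ty": 0, "tz": 0, "rx": 0, "ry": 0, "rz": -0.321, "gripper": -0.1},
    {"tx": 0, "ty": 0, "tz": 0, "rx": 0, "ry": 0, "rz": -0.321, "gripper": -0.1},
    {"tx": -0.0351, "ty": -0.1159, "tz": 0, "rx": 0, "ry": 0, "rz": 0, "gripper": -0.1},
    {"tx": -0.0351, "ty": -0.1159, "tz": 0, "rx": 0, "ry": 0, "rz": 0, "gripper": -0.1},
    {"tx": -0.0351, "ty": -0.1159, "tz": 0, "rx": 0, "ry": 0, "rz": 0, "gripper": -0.1},
    {"tx": -0.0351, "ty": -0.1159, "tz": 0, "rx": 0, "ry": 0, "rz": 0, "gripper": -0.1},
  ],
)

```text
time_s: 23.7
ee_pos: [469.0, -152.5, 294.1]
ee_rot: [180.0, 0.1, 172.0]
force: [0.7, 0.5, 0.7]
gripper_width: 50.4
gripper_force: 0.0
```

Call:
send_rows(
  motion=[
    {"tx": 0, "ty": 0, "tz": 0.1, "rx": 0, "ry": 0, "rz": 0, "gripper": -0.1},
    {"tx": 0, "ty": 0, "tz": 0.1, "rx": 0, "ry": 0, "rz": 0, "gripper": -0.1},
    {"tx": 0, "ty": 0, "tz": 0.1, "rx": 0, "ry": 0, "rz": 0, "gripper": -0.1},
    {"tx": 0, "ty": 0, "tz": 0.1, "rx": 0, "ry": 0, "rz": 0, "gripper": -0.1},
    {"tx": 0, "ty": 0, "tz": 0.05, "rx": 0, "ry": 0, "rz": 0, "gripper": -0.1},
    {"tx": 0, "ty": 0, "tz": 0, "rx": 0, "ry": 0, "rz": 0, "gripper": -0.1},
    {"tx": 0, "ty": 0, "tz": 0, "rx": 0, "ry": 0, "rz": 0, "gripper": -0.1},
  ],
)

```text
time_s: 24.58
ee_pos: [469.3, -150.4, 70.0]
ee_rot: [-180.0, 0.1, 172.0]
force: [0.3, 0.3, 0.6]
gripper_width: 50.3
gripper_force: 0.0
```

Run:
```python
from halves import *
st(); halves()
plan([(467.5,-147.5,12,20)],172)
```

```text
{'time_s': 24.6, 'qpos': [-19.1, 19.2, 112.0, 0.0, 48.7, -101.1], 'ee_pos': [469.3, -150.4, 70.0], 'ee_rot': [-180.0, 0.1, 172.0], 'force': [0.3, 0.3, 0.6], 'gripper_width': 50.3, 'gripper_force': 0.0}
1 x {'rx': -0.001, 'ry': 0.006, 'rz': -0.001}
3 x {'tx': 0.002, 'ty': 0.002, 'tz': 0.039}
```

Call:
send_rows(
  motion=[
    {"tx": 0.004, "ty": 0.0055, "tz": 0, "rx": 0, "ry": 0, "rz": 0, "gripper": -0.1},
    {"tx": 0, "ty": 0, "tz": 0.04, "rx": 0, "ry": 0, "rz": 0, "gripper": -0.1},
    {"tx": 0, "ty": 0, "tz": 0.04, "rx": 0, "ry": 0, "rz": 0, "gripper": -0.1},
    {"tx": 0, "ty": 0, "tz": 0.036, "rx": 0, "ry": 0, "rz": 0, "gripper": -0.1},
    {"tx": 0, "ty": 0, "tz": 0, "rx": 0, "ry": 0, "rz": 0, "gripper": -0.1},
    {"tx": 0, "ty": 0, "tz": 0, "rx": 0, "ry": 0, "rz": 0, "gripper": 1},
    {"tx": 0, "ty": 0, "tz": 0, "rx": 0, "ry": 0, "rz": 0, "gripper": 1},
    {"tx": 0, "ty": 0, "tz": 0, "rx": 0, "ry": 0, "rz": 0, "gripper": 1},
    {"tx": 0, "ty": 0, "tz": 0, "rx": 0, "ry": 0, "rz": 0, "gripper": 1},
  ],
  grip_force=12,
)

```text
time_s: 25.75
ee_pos: [466.9, -146.6, 11.7]
ee_rot: [-180.0, 0.1, 172.0]
force: [-0.2, 0.3, 4.2]
gripper_width: 24.5
gripper_force: 12.0
```

Call:
send_rows(
  motion=[
    {"tx": 0, "ty": 0, "tz": -0.036, "rx": 0, "ry": 0, "rz": 0, "gripper": 1},
    {"tx": 0, "ty": 0, "tz": -0.1, "rx": 0, "ry": 0, "rz": 0, "gripper": 1},
    {"tx": 0, "ty": 0, "tz": -0.1, "rx": 0, "ry": 0, "rz": 0, "gripper": 1},
    {"tx": 0, "ty": 0, "tz": -0.1, "rx": 0, "ry": 0, "rz": 0, "gripper": 1},
    {"tx": -0.0086, "ty": 0.0856, "tz": 0, "rx": 0, "ry": 0, "rz": 0, "gripper": 1},
    {"tx": -0.0086, "ty": 0.0856, "tz": 0, "rx": 0, "ry": 0, "rz": 0, "gripper": 1},
    {"tx": -0.0086, "ty": 0.0856, "tz": 0, "rx": 0, "ry": 0, "rz": 0, "gripper": 1},
    {"tx": -0.0086, "ty": 0.0856, "tz": 0, "rx": 0, "ry": 0, "rz": 0, "gripper": 1},
    {"tx": -0.0086, "ty": 0.0856, "tz": 0, "rx": 0, "ry": 0, "rz": 0, "gripper": 1},
    {"tx": 0, "ty": 0, "tz": 0.07, "rx": 0, "ry": 0, "rz": 0, "gripper": 1},
    {"tx": 0, "ty": 0, "tz": 0.056, "rx": 0, "ry": 0, "rz": 0, "gripper": 1},
    {"tx": 0, "ty": 0, "tz": 0, "rx": 0, "ry": 0, "rz": 0, "gripper": 1},
  ],
)

```text
time_s: 27.25
ee_pos: [515.6, 62.4, 114.1]
ee_rot: [-179.9, -0.3, 172.0]
force: [0.3, -0.4, -0.7]
gripper_width: 24.3
gripper_force: 12.0
```

Call:
send_rows(
  motion=[
    {"tx": 0, "ty": 0, "tz": 0.008, "rx": 0, "ry": 0, "rz": 0, "gripper": 1},
    {"tx": 0, "ty": 0, "tz": 0.008, "rx": 0, "ry": 0, "rz": 0, "gripper": 1},
    {"tx": 0, "ty": 0, "tz": 0, "rx": 0, "ry": 0, "rz": 0, "gripper": 1},
  ],
)

```text
time_s: 27.62
ee_pos: [517.7, 62.4, 108.5]
ee_rot: [180.0, 0.0, 172.0]
force: [0.0, 0.4, -0.4]
gripper_width: 23.9
gripper_force: 12.0
```

Run:
```python
from halves import *
st(); halves()
b=grab("scene"); save(b,"p1.png",(270,120,480,240),3)
```

```text
{'time_s': 27.6, 'qpos': [5.6, 18.8, 105.5, 0.0, 55.6, -76.4], 'ee_pos': [517.7, 62.4, 108.5], 'ee_rot': [180.0, 0.0, 172.0], 'force': [0.0, 0.4, -0.4], 'gripper_width': 23.9, 'gripper_force': 12.0}
half 483.7 -194.5 size 30.6 23.7 long axis yaw 14.9
half 484.7 -255.2 size 32.1 23.3 long axis yaw 178.4
```

View pics/p1.png

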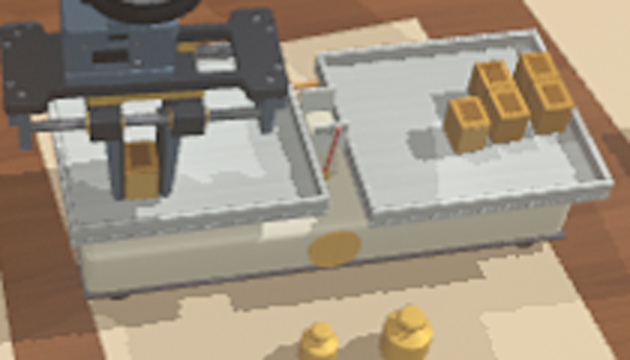

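Call:
send_rows(
  motion=[
    {"tx": 0, "ty": 0, "tz": 0.003, "rx": 0, "ry": 0, "rz": 0, "gripper": 1},
    {"tx": 0, "ty": 0, "tz": 0, "rx": 0, "ry": 0, "rz": 0, "gripper": -0.1},
    {"tx": 0, "ty": 0, "tz": 0, "rx": 0, "ry": 0, "rz": 0, "gripper": -0.1},
    {"tx": 0, "ty": 0, "tz": -0.04, "rx": 0, "ry": 0, "rz": 0, "gripper": -0.1},
    {"tx": 0, "ty": 0, "tz": -0.108, "rx": 0, "ry": 0, "rz": 0, "gripper": -0.1},
    {"tx": 0, "ty": 0, "tz": 0, "rx": 0, "ry": 0, "rz": -0.256, "gripper": -0.1},
    {"tx": 0, "ty": 0, "tz": 0, "rx": 0, "ry": 0, "rz": -0.256, "gripper": -0.1},
    {"tx": 0, "ty": 0, "tz": 0, "rx": 0, "ry": 0, "rz": -0.256, "gripper": -0.1},
    {"tx": 0.0397, "ty": -0.0958, "tz": 0, "rx": 0, "ry": 0, "rz": 0, "gripper": -0.1},
    {"tx": 0.0397, "ty": -0.0958, "tz": 0, "rx": 0, "ry": 0, "rz": 0, "gripper": -0.1},
    {"tx": 0.0397, "ty": -0.0958, "tz": 0, "rx": 0, "ry": 0, "rz": 0, "gripper": -0.1},
    {"tx": 0.0397, "ty": -0.0958, "tz": 0, "rx": 0, "ry": 0, "rz": 0, "gripper": -0.1},
  ],
)

```text
time_s: 29.22
ee_pos: [490.2, -144.7, 180.7]
ee_rot: [-180.0, 0.0, -164.9]
force: [1.2, 0.8, 0.3]
gripper_width: 49.8
gripper_force: 0.0
```

Call:
send_rows(
  motion=[
    {"tx": 0.0397, "ty": -0.0958, "tz": 0, "rx": 0, "ry": 0, "rz": 0, "gripper": -0.1},
    {"tx": 0, "ty": 0, "tz": 0, "rx": 0, "ry": 0, "rz": 0, "gripper": -0.1},
  ],
)

```text
time_s: 29.48
ee_pos: [483.4, -197.5, 180.4]
ee_rot: [-180.0, -0.0, -165.2]
force: [-0.4, 0.7, 0.4]
gripper_width: 50.2
gripper_force: 0.0
```

Run:
```python
from halves import *
st(); halves()
plan([(483.7,-194.5,60)],195)
b=grab("scene"); cv2.imwrite("pics/p2.png",b["frame"][:,:,::-1])
```

```text
{'time_s': 29.5, 'qpos': [-23.5, 15.0, 99.5, -0.0, 65.5, -128.2], 'ee_pos': [483.4, -197.5, 180.4], 'ee_rot': [-180.0, -0.0, -165.2], 'force': [-0.4, 0.7, 0.4], 'gripper_width': 50.2, 'gripper_force': 0.0}
1 x {'rx': 0.001, 'rz': -0.004}
3 x {'ty': 0.001, 'tz': 0.08}
```

Call:
send_rows(
  motion=[
    {"tx": 0, "ty": 0.001, "tz": 0.1, "rx": 0, "ry": 0, "rz": 0, "gripper": -0.1},
    {"tx": 0, "ty": 0, "tz": 0.1, "rx": 0, "ry": 0, "rz": 0, "gripper": -0.1},
    {"tx": 0, "ty": 0, "tz": 0.07, "rx": 0, "ry": 0, "rz": 0, "gripper": -0.1},
    {"tx": 0, "ty": 0, "tz": 0.04, "rx": 0, "ry": 0, "rz": 0, "gripper": -0.1},
    {"tx": 0, "ty": 0, "tz": 0.026, "rx": 0, "ry": 0, "rz": 0, "gripper": -0.1},
    {"tx": 0, "ty": 0, "tz": 0, "rx": 0, "ry": 0, "rz": 0, "gripper": -0.1},
    {"tx": 0, "ty": 0, "tz": 0, "rx": 0, "ry": 0, "rz": 0, "gripper": 1},
    {"tx": 0, "ty": 0, "tz": 0, "rx": 0, "ry": 0, "rz": 0, "gripper": 1},
    {"tx": 0, "ty": 0, "tz": 0, "rx": 0, "ry": 0, "rz": 0, "gripper": 1},
    {"tx": 0, "ty": 0, "tz": 0, "rx": 0, "ry": 0, "rz": 0, "gripper": 1},
  ],
)

```text
time_s: 30.82
ee_pos: [484.0, -194.3, 13.2]
ee_rot: [-180.0, 0.1, -165.0]
force: [-0.5, 1.2, 4.5]
gripper_width: 24.2
gripper_force: 12.0
```

Call:
send_rows(
  motion=[
    {"tx": 0, "ty": 0, "tz": -0.036, "rx": 0, "ry": 0, "rz": 0, "gripper": 1},
    {"tx": 0, "ty": 0, "tz": -0.1, "rx": 0, "ry": 0, "rz": 0, "gripper": 1},
    {"tx": 0, "ty": 0, "tz": -0.1, "rx": 0, "ry": 0, "rz": 0, "gripper": 1},
    {"tx": 0, "ty": 0, "tz": -0.1, "rx": 0, "ry": 0, "rz": 0, "gripper": 1},
    {"tx": 0, "ty": 0, "tz": 0, "rx": 0, "ry": 0, "rz": 0.316, "gripper": 1},
    {"tx": 0, "ty": 0, "tz": 0, "rx": 0, "ry": 0, "rz": 0.316, "gripper": 1},
    {"tx": 0.0215, "ty": 0.1014, "tz": 0, "rx": 0, "ry": 0, "rz": 0, "gripper": 1},
    {"tx": 0.0215, "ty": 0.1014, "tz": 0, "rx": 0, "ry": 0, "rz": 0, "gripper": 1},
    {"tx": 0.0215, "ty": 0.1014, "tz": 0, "rx": 0, "ry": 0, "rz": 0, "gripper": 1},
    {"tx": 0.0215, "ty": 0.1014, "tz": 0, "rx": 0, "ry": 0, "rz": 0, "gripper": 1},
    {"tx": 0.0215, "ty": 0.1014, "tz": 0, "rx": 0, "ry": 0, "rz": 0, "gripper": 1},
    {"tx": 0, "ty": 0, "tz": 0, "rx": 0, "ry": 0, "rz": 0, "gripper": 1},
  ],
)

```text
time_s: 32.33
ee_pos: [446.5, 65.0, 180.5]
ee_rot: [180.0, -0.0, 176.4]
force: [0.5, 0.3, -0.2]
gripper_width: 24.0
gripper_force: 12.0
```

Call:
send_rows(
  motion=[
    {"tx": 0, "ty": 0, "tz": 0.08, "rx": 0, "ry": 0, "rz": 0, "gripper": 1},
    {"tx": 0, "ty": 0, "tz": 0.046, "rx": 0, "ry": 0, "rz": 0, "gripper": 1},
    {"tx": 0, "ty": 0, "tz": 0.01, "rx": 0, "ry": 0, "rz": 0, "gripper": 1},
    {"tx": 0, "ty": 0, "tz": 0.005, "rx": 0, "ry": 0, "rz": 0, "gripper": 1},
    {"tx": 0, "ty": 0, "tz": 0, "rx": 0, "ry": 0, "rz": 0, "gripper": 1},
  ],
)

```text
time_s: 32.95
ee_pos: [448.0, 62.2, 110.8]
ee_rot: [180.0, 0.1, 176.1]
force: [0.9, 0.0, -0.7]
gripper_width: 24.2
gripper_force: 12.0
```

Call:
send_rows(
  motion=[
    {"tx": 0, "ty": 0, "tz": 0.002, "rx": 0, "ry": 0, "rz": 0, "gripper": 1},
    {"tx": 0, "ty": 0, "tz": 0, "rx": 0, "ry": 0, "rz": 0, "gripper": -0.1},
    {"tx": 0, "ty": 0, "tz": 0, "rx": 0, "ry": 0, "rz": 0, "gripper": -0.1},
    {"tx": 0, "ty": 0, "tz": -0.04, "rx": 0, "ry": 0, "rz": 0, "gripper": -0.1},
    {"tx": 0, "ty": 0, "tz": -0.1, "rx": 0, "ry": 0, "rz": -0.067, "gripper": 0.21},
    {"tx": 0, "ty": 0, "tz": 0, "rx": 0, "ry": 0, "rz": 0, "gripper": 0.21},
    {"tx": 0, "ty": 0, "tz": 0, "rx": 0, "ry": 0, "rz": 0, "gripper": 0.21},
  ],
)

```text
time_s: 33.83
ee_pos: [446.9, 62.5, 178.7]
ee_rot: [180.0, -0.0, 178.1]
force: [-0.6, 0.2, 0.1]
gripper_width: 36.2
gripper_force: 0.0
```

Run:
```python
from halves import *
st(); halves()
plan([(486,-257,180,58)],178)
a=grab("top"); 
print("floor-level -y inner wall (rim z=52):",[onz(a,345+u/4,170+v/4,52)[:2].round(1) for u,v in((395,90),(425,290),(408,160))])
```

```text
{'time_s': 33.8, 'qpos': [6.5, 8.8, 108.0, 0.0, 63.2, -81.6], 'ee_pos': [446.9, 62.5, 178.7], 'ee_rot': [180.0, -0.0, 178.1], 'force': [-0.6, 0.2, 0.1], 'gripper_width': 36.2, 'gripper_force': 0.0}
half 486.8 -252.9 size 32.2 31.3 long axis yaw 178.3
1 x {'ry': -0.003, 'rz': 0.003}
6 x {'tx': -0.017, 'ty': -0.106, 'tz': -0.001}
floor-level -y inner wall (rim z=52): [array([ 548.6, -290.5]), array([ 418.8, -299.6]), array([ 502.5, -295.2])]
```

Call:
send_rows(
  motion=[
    {"tx": -0.0172, "ty": -0.1058, "tz": 0, "rx": 0, "ry": 0, "rz": 0, "gripper": 0.21},
    {"tx": -0.0172, "ty": -0.1058, "tz": 0, "rx": 0, "ry": 0, "rz": 0, "gripper": 0.21},
    {"tx": -0.0172, "ty": -0.1058, "tz": 0, "rx": 0, "ry": 0, "rz": 0, "gripper": 0.21},
    {"tx": -0.0172, "ty": -0.1058, "tz": 0, "rx": 0, "ry": 0, "rz": 0, "gripper": 0.21},
    {"tx": -0.0172, "ty": -0.1058, "tz": 0, "rx": 0, "ry": 0, "rz": 0, "gripper": 0.21},
    {"tx": -0.0172, "ty": -0.1058, "tz": 0, "rx": 0, "ry": 0, "rz": 0, "gripper": 0.21},
    {"tx": 0, "ty": 0, "tz": 0.1, "rx": 0, "ry": 0, "rz": 0, "gripper": 0.21},
    {"tx": 0, "ty": 0, "tz": 0.1, "rx": 0, "ry": 0, "rz": 0, "gripper": 0.21},
    {"tx": 0, "ty": 0, "tz": 0, "rx": 0, "ry": 0, "rz": 0, "gripper": 0.21},
    {"tx": 0, "ty": 0, "tz": 0, "rx": 0, "ry": 0, "rz": 0, "gripper": 0.21},
  ],
)

```text
time_s: 35.17
ee_pos: [489.2, -256.8, 79.9]
ee_rot: [-180.0, 0.1, 178.1]
force: [0.6, 0.2, 0.1]
gripper_width: 36.2
gripper_force: 0.0
```

Run:
```python
from h import *
st(); plan([(487.5,-256.5,12,30)],178)
```

```text
{'time_s': 35.2, 'qpos': [-28.9, 23.1, 103.5, 0.0, 53.3, -117.0], 'ee_pos': [489.2, -256.8, 79.9], 'ee_rot': [-180.0, 0.1, 178.1], 'force': [0.6, 0.2, 0.1], 'gripper_width': 36.2, 'gripper_force': 0.0}
1 x {'rx': -0.001, 'ry': 0.002, 'rz': 0.004}
3 x {'tx': 0.001, 'tz': 0.045}
```

Call:
send_rows(
  motion=[
    {"tx": 0.002, "ty": 0, "tz": 0.05, "rx": 0, "ry": 0, "rz": 0, "gripper": 0.21},
    {"tx": 0, "ty": 0, "tz": 0.036, "rx": 0, "ry": 0, "rz": 0, "gripper": 0.21},
    {"tx": 0, "ty": 0, "tz": 0.025, "rx": 0, "ry": 0, "rz": 0, "gripper": 0.21},
    {"tx": 0, "ty": 0, "tz": 0.025, "rx": 0, "ry": 0, "rz": 0, "gripper": 0.21},
    {"tx": 0, "ty": 0, "tz": 0, "rx": 0, "ry": 0, "rz": 0, "gripper": 0.21},
    {"tx": 0, "ty": 0, "tz": 0, "rx": 0, "ry": 0, "rz": 0, "gripper": 1},
    {"tx": 0, "ty": 0, "tz": 0, "rx": 0, "ry": 0, "rz": 0, "gripper": 1},
    {"tx": 0, "ty": 0, "tz": 0, "rx": 0, "ry": 0, "rz": 0, "gripper": 1},
  ],
)

```text
time_s: 36.17
ee_pos: [487.9, -256.7, 11.6]
ee_rot: [-180.0, 0.1, 178.1]
force: [1.8, 0.2, 1.9]
gripper_width: 23.8
gripper_force: 12.0
```

Call:
send_rows(
  motion=[
    {"tx": 0, "ty": 0, "tz": -0.036, "rx": 0, "ry": 0, "rz": 0, "gripper": 1},
    {"tx": 0, "ty": 0, "tz": -0.1, "rx": 0, "ry": 0, "rz": 0, "gripper": 1},
    {"tx": 0, "ty": 0, "tz": -0.1, "rx": 0, "ry": 0, "rz": 0, "gripper": 1},
    {"tx": 0, "ty": 0, "tz": -0.1, "rx": 0, "ry": 0, "rz": 0, "gripper": 1},
    {"tx": -0.0046, "ty": 0.113, "tz": 0, "rx": 0, "ry": 0, "rz": 0, "gripper": 1},
    {"tx": -0.0046, "ty": 0.113, "tz": 0, "rx": 0, "ry": 0, "rz": 0, "gripper": 1},
    {"tx": -0.0046, "ty": 0.113, "tz": 0, "rx": 0, "ry": 0, "rz": 0, "gripper": 1},
    {"tx": -0.0046, "ty": 0.113, "tz": 0, "rx": 0, "ry": 0, "rz": 0, "gripper": 1},
    {"tx": -0.0046, "ty": 0.113, "tz": 0, "rx": 0, "ry": 0, "rz": 0, "gripper": 1},
    {"tx": -0.0046, "ty": 0.113, "tz": 0, "rx": 0, "ry": 0, "rz": 0, "gripper": 1},
    {"tx": -0.0046, "ty": 0.113, "tz": 0, "rx": 0, "ry": 0, "rz": 0, "gripper": 1},
    {"tx": 0, "ty": 0, "tz": 0, "rx": 0, "ry": 0, "rz": 0, "gripper": 1},
  ],
)

```text
time_s: 37.67
ee_pos: [516.5, 141.7, 179.0]
ee_rot: [179.9, 0.0, 178.4]
force: [-0.5, 0.4, -0.7]
gripper_width: 23.9
gripper_force: 12.0
```

Call:
send_rows(
  motion=[
    {"tx": 0, "ty": 0, "tz": 0.08, "rx": 0, "ry": 0, "rz": 0, "gripper": 1},
    {"tx": 0, "ty": 0, "tz": 0.046, "rx": 0, "ry": 0, "rz": 0, "gripper": 1},
    {"tx": 0, "ty": 0, "tz": 0.01, "rx": 0, "ry": 0, "rz": 0, "gripper": 1},
    {"tx": 0, "ty": 0, "tz": 0.006, "rx": 0, "ry": 0, "rz": 0, "gripper": 1},
    {"tx": 0, "ty": 0, "tz": 0, "rx": 0, "ry": 0, "rz": 0, "gripper": 1},
  ],
)

```text
time_s: 38.3
ee_pos: [517.2, 138.1, 108.9]
ee_rot: [180.0, 0.1, 178.1]
force: [-0.6, 0.0, -1.0]
gripper_width: 24.1
gripper_force: 12.0
```

Call:
send_rows(
  motion=[
    {"tx": 0, "ty": 0, "tz": 0.002, "rx": 0, "ry": 0, "rz": 0, "gripper": 1},
    {"tx": 0, "ty": 0, "tz": 0, "rx": 0, "ry": 0, "rz": 0, "gripper": -0.1},
    {"tx": 0, "ty": 0, "tz": 0, "rx": 0, "ry": 0, "rz": 0, "gripper": -0.1},
    {"tx": 0, "ty": 0, "tz": -0.04, "rx": 0, "ry": 0, "rz": 0, "gripper": -0.1},
    {"tx": 0, "ty": 0, "tz": -0.11, "rx": 0, "ry": 0, "rz": 0, "gripper": -0.1},
    {"tx": 0, "ty": 0, "tz": 0, "rx": 0, "ry": 0, "rz": 0.3067, "gripper": -0.1},
    {"tx": 0, "ty": 0, "tz": 0, "rx": 0, "ry": 0, "rz": 0.3067, "gripper": -0.1},
    {"tx": 0, "ty": 0, "tz": 0, "rx": 0, "ry": 0, "rz": 0.3067, "gripper": -0.1},
    {"tx": 0, "ty": 0, "tz": 0, "rx": 0, "ry": 0, "rz": 0.3067, "gripper": -0.1},
    {"tx": 0, "ty": 0, "tz": 0, "rx": 0, "ry": 0, "rz": 0.3067, "gripper": -0.1},
    {"tx": 0, "ty": 0, "tz": 0, "rx": 0, "ry": 0, "rz": 0.3067, "gripper": -0.1},
  ],
)

```text
time_s: 39.67
ee_pos: [516.5, 138.4, 182.1]
ee_rot: [180.0, -0.0, 122.6]
force: [0.5, -1.0, 0.0]
gripper_width: 50.3
gripper_force: 0.0
```

Call:
send_rows(
  motion=[
    {"tx": 0, "ty": 0, "tz": 0, "rx": 0, "ry": 0, "rz": 0.3067, "gripper": -0.1},
    {"tx": 0, "ty": 0, "tz": 0, "rx": 0, "ry": 0, "rz": 0.3067, "gripper": -0.1},
    {"tx": 0, "ty": 0, "tz": 0, "rx": 0, "ry": 0, "rz": 0.3067, "gripper": -0.1},
    {"tx": 0, "ty": 0, "tz": 0, "rx": 0, "ry": 0, "rz": 0.3067, "gripper": -0.1},
    {"tx": 0, "ty": 0, "tz": 0, "rx": 0, "ry": 0, "rz": 0, "gripper": -0.1},
  ],
)

```text
time_s: 40.3
ee_pos: [516.6, 138.3, 182.1]
ee_rot: [180.0, -0.0, 86.2]
force: [-0.1, -0.3, 0.2]
gripper_width: 49.8
gripper_force: 0.0
```

```bash
cat > pan.py <<'E'
from h import *
def pan(ztop,box):
    """brown blocks with tops at ztop within the world box x0,x1,y0,y1, seen from the top"""
    a=grab("top"); im=cv2.resize(a["frame"],None,fx=4,fy=4,interpolation=cv2.INTER_CUBIC).astype(int)
    r,g,b=im[...,0],im[...,1],im[...,2]
    m=((r-b>45)).astype(np.uint8)*255
    x0,x1,y0,y1=box; P=np.array([proj(a,(x,y,ztop-25)) for x,y in((x0,y0),(x1,y0),(x1,y1),(x0,y1))])*4
    k=np.zeros_like(m); cv2.fillPoly(k,[P.astype(int)],255); m&=k
    m=cv2.morphologyEx(m,cv2.MORPH_OPEN,np.ones((7,7)))
    for c in cv2.findContours(m,cv2.RETR_EXTERNAL,cv2.CHAIN_APPROX_NONE)[0]:
        if cv2.contourArea(c)<500: continue
        q=np.array([onz(a,(p[0]+.5)/4-.5,(p[1]+.5)/4-.5,ztop)[:2] for p in c[:,0].astype(float)],np.float32)
        (cx,cy),(w,h),an=cv2.minAreaRect(q)
        print("blk",round(cx,1),round(cy,1),"size",round(w,1),round(h,1),"ang",round(an,1),"x",q[:,0].min().round(1),q[:,0].max().round(1),"y",q[:,1].min().round(1),q[:,1].max().round(1))
E
python3 - <<'E'
from pan import *
st(); print("left"); pan(111,(425,570,235,395)); print("right"); pan(132,(412,558,24,186))
b=grab("scene"); save(b,"p3.png",(100,100,500,310),2)
plan([(509,309.5,180)],86)
E
```

```text
{'time_s': 40.3, 'qpos': [13.8, 16.0, 97.8, 0.0, 66.2, 17.5], 'ee_pos': [516.6, 138.3, 182.1], 'ee_rot': [180.0, -0.0, 86.2], 'force': [-0.1, -0.3, 0.2], 'gripper_width': 49.8, 'gripper_force': 0.0}
left
blk 488.3 356.4 size 51.4 10.3 ang 1.7 x 462.7 513.9 y 350.5 361.2
blk 490.5 377.7 size 17.3 59.2 ang 89.8 x 460.9 520.1 y 369.0 386.4
right
blk 447.1 63.1 size 23.1 28.7 ang 88.5 x 432.5 461.7 y 51.4 74.5
blk 516.1 63.0 size 22.7 30.0 ang 88.5 x 500.9 531.2 y 51.4 74.6
1 x {'rz': 0.007}
4 x {'tx': 0.085, 'ty': -0.01, 'tz': 0.001}
```

View pics/p3.png

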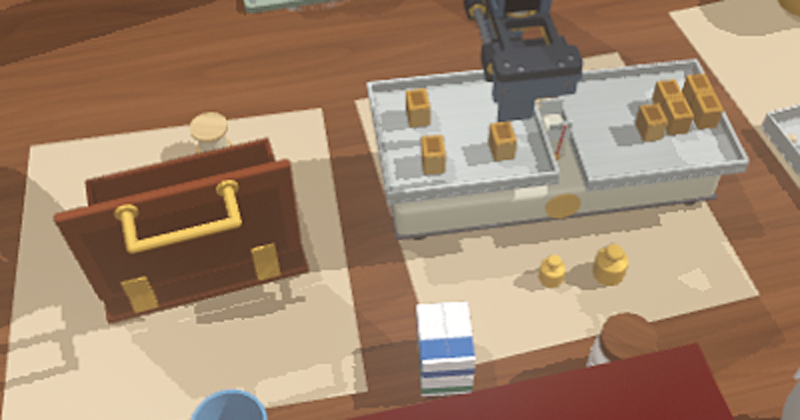

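Call:
send_rows(
  motion=[
    {"tx": 0.0852, "ty": -0.0095, "tz": 0, "rx": 0, "ry": 0, "rz": 0, "gripper": -0.1},
    {"tx": 0.0852, "ty": -0.0095, "tz": 0, "rx": 0, "ry": 0, "rz": 0, "gripper": -0.1},
    {"tx": 0.0852, "ty": -0.0095, "tz": 0, "rx": 0, "ry": 0, "rz": 0, "gripper": -0.1},
    {"tx": 0.0852, "ty": -0.0095, "tz": 0, "rx": 0, "ry": 0, "rz": 0, "gripper": -0.1},
    {"tx": 0, "ty": 0, "tz": 0.06, "rx": 0, "ry": 0, "rz": 0, "gripper": -0.1},
    {"tx": 0, "ty": 0, "tz": 0.05, "rx": 0, "ry": 0, "rz": 0, "gripper": -0.1},
    {"tx": 0, "ty": 0, "tz": 0, "rx": 0, "ry": 0, "rz": 0, "gripper": -0.1},
    {"tx": 0, "ty": 0, "tz": 0, "rx": 0, "ry": 0, "rz": 0, "gripper": -0.1},
  ],
)

```text
time_s: 41.45
ee_pos: [509.9, 309.9, 128.0]
ee_rot: [179.9, -0.1, 86.1]
force: [-0.8, -0.1, 0.4]
gripper_width: 50.3
gripper_force: 0.0
```

Run:
```python
from pan import *
st(); pan(111,(425,570,235,395)); plan([(509.5,309.5,87,25)],86)
```

```text
{'time_s': 41.4, 'qpos': [30.2, 23.9, 94.1, 0.0, 61.9, 34.1], 'ee_pos': [509.9, 309.9, 128.0], 'ee_rot': [179.9, -0.1, 86.1], 'force': [-0.8, -0.1, 0.4], 'gripper_width': 50.3, 'gripper_force': 0.0}
blk 508.4 306.9 size 10.5 28.0 ang 86.1 x 494.5 522.4 y 301.4 312.7
1 x {'rx': 0.004, 'ry': -0.003, 'rz': 0.004}
2 x {'tx': -0.001, 'ty': -0.001, 'tz': 0.041}
```

Call:
send_rows(
  motion=[
    {"tx": -0.001, "ty": -0.002, "tz": 0.03, "rx": 0, "ry": 0, "rz": 0, "gripper": -0.1},
    {"tx": 0, "ty": 0, "tz": 0.03, "rx": 0, "ry": 0, "rz": 0, "gripper": -0.1},
    {"tx": 0, "ty": 0, "tz": 0.022, "rx": 0, "ry": 0, "rz": 0, "gripper": -0.1},
    {"tx": 0, "ty": 0, "tz": 0, "rx": 0, "ry": 0, "rz": 0, "gripper": -0.1},
    {"tx": 0, "ty": 0, "tz": 0, "rx": 0, "ry": 0, "rz": 0, "gripper": 1},
    {"tx": 0, "ty": 0, "tz": 0, "rx": 0, "ry": 0, "rz": 0, "gripper": 1},
    {"tx": 0, "ty": 0, "tz": 0, "rx": 0, "ry": 0, "rz": 0, "gripper": 1},
    {"tx": 0, "ty": 0, "tz": 0, "rx": 0, "ry": 0, "rz": 0, "gripper": 1},
  ],
)

```text
time_s: 42.5
ee_pos: [508.4, 309.3, 86.4]
ee_rot: [180.0, -0.0, 86.1]
force: [-1.3, -0.1, -0.2]
gripper_width: 29.9
gripper_force: 11.9
```

Call:
send_rows(
  motion=[
    {"tx": 0, "ty": 0, "tz": -0.032, "rx": 0, "ry": 0, "rz": 0, "gripper": 1},
    {"tx": 0, "ty": 0, "tz": -0.08, "rx": 0, "ry": 0, "rz": 0, "gripper": 1},
    {"tx": 0, "ty": 0, "tz": -0.08, "rx": 0, "ry": 0, "rz": 0, "gripper": 1},
    {"tx": -0.0873, "ty": -0.0202, "tz": 0, "rx": 0, "ry": 0, "rz": 0, "gripper": 1},
    {"tx": -0.0873, "ty": -0.0202, "tz": 0, "rx": 0, "ry": 0, "rz": 0, "gripper": 1},
    {"tx": -0.0873, "ty": -0.0202, "tz": 0, "rx": 0, "ry": 0, "rz": 0, "gripper": 1},
    {"tx": -0.0873, "ty": -0.0202, "tz": 0, "rx": 0, "ry": 0, "rz": 0, "gripper": 1},
    {"tx": 0, "ty": 0, "tz": 0.08, "rx": 0, "ry": 0, "rz": 0, "gripper": 1},
    {"tx": 0, "ty": 0, "tz": 0.05, "rx": 0, "ry": 0, "rz": 0, "gripper": 1},
    {"tx": 0, "ty": 0, "tz": 0.015, "rx": 0, "ry": 0, "rz": 0, "gripper": 1},
    {"tx": 0, "ty": 0, "tz": 0.01, "rx": 0, "ry": 0, "rz": 0, "gripper": 1},
    {"tx": 0, "ty": 0, "tz": 0, "rx": 0, "ry": 0, "rz": 0, "gripper": 1},
  ],
)

```text
time_s: 44.0
ee_pos: [456.5, 138.1, 105.2]
ee_rot: [179.9, -0.0, 86.1]
force: [0.7, 0.3, -0.5]
gripper_width: 29.8
gripper_force: 11.9
```

Call:
send_rows(
  motion=[
    {"tx": 0, "ty": 0, "tz": 0, "rx": 0, "ry": 0, "rz": 0, "gripper": 1},
    {"tx": 0, "ty": 0, "tz": 0, "rx": 0, "ry": 0, "rz": 0, "gripper": 1},
    {"tx": 0, "ty": 0, "tz": 0.004, "rx": 0, "ry": 0, "rz": 0, "gripper": 1},
    {"tx": 0, "ty": 0, "tz": 0, "rx": 0, "ry": 0, "rz": 0, "gripper": 1},
  ],
)

```text
time_s: 44.5
ee_pos: [455.8, 137.7, 102.4]
ee_rot: [-180.0, 0.0, 86.1]
force: [-0.1, -0.0, -0.6]
gripper_width: 30.1
gripper_force: 11.9
```

Call:
send_rows(
  motion=[
    {"tx": 0, "ty": 0, "tz": 0.002, "rx": 0, "ry": 0, "rz": 0, "gripper": 1},
    {"tx": 0, "ty": 0, "tz": 0, "rx": 0, "ry": 0, "rz": 0, "gripper": 0.08},
    {"tx": 0, "ty": 0, "tz": 0, "rx": 0, "ry": 0, "rz": 0, "gripper": 0.08},
    {"tx": 0, "ty": 0, "tz": -0.03, "rx": 0, "ry": 0, "rz": 0, "gripper": 0.08},
    {"tx": 0, "ty": 0, "tz": -0.1, "rx": 0, "ry": 0, "rz": 0, "gripper": 0.08},
    {"tx": 0, "ty": 0, "tz": -0.1, "rx": 0, "ry": 0, "rz": 0, "gripper": 0.38},
    {"tx": 0, "ty": 0, "tz": -0.1, "rx": 0, "ry": 0, "rz": 0, "gripper": 0.38},
    {"tx": 0, "ty": 0, "tz": -0.06, "rx": 0, "ry": 0, "rz": -0.297, "gripper": 0.38},
  ],
)

```text
time_s: 45.5
ee_pos: [456.6, 137.9, 299.4]
ee_rot: [179.8, -0.0, 95.2]
force: [0.1, 0.9, -0.4]
gripper_width: 28.1
gripper_force: 0.0
```

Call:
send_rows(
  motion=[
    {"tx": -0.0948, "ty": 0.04, "tz": 0, "rx": 0, "ry": 0, "rz": 0, "gripper": 0.38},
    {"tx": -0.0948, "ty": 0.04, "tz": 0, "rx": 0, "ry": 0, "rz": 0, "gripper": 0.38},
    {"tx": -0.0948, "ty": 0.04, "tz": 0, "rx": 0, "ry": 0, "rz": 0, "gripper": 0.38},
    {"tx": -0.0948, "ty": 0.04, "tz": 0, "rx": 0, "ry": 0, "rz": 0, "gripper": 0.38},
    {"tx": -0.0948, "ty": 0.04, "tz": 0, "rx": 0, "ry": 0, "rz": 0, "gripper": 0.38},
    {"tx": -0.0948, "ty": 0.04, "tz": 0, "rx": 0, "ry": 0, "rz": 0, "gripper": 0.38},
    {"tx": -0.0948, "ty": 0.04, "tz": 0, "rx": 0, "ry": 0, "rz": 0, "gripper": 0.38},
    {"tx": 0, "ty": 0, "tz": 0, "rx": 0, "ry": 0, "rz": 0, "gripper": 0.38},
    {"tx": 0, "ty": 0, "tz": 0, "rx": 0, "ry": 0, "rz": 0, "gripper": 0.38},
  ],
)

```text
time_s: 46.62
ee_pos: [624.1, -180.3, 296.1]
ee_rot: [-180.0, -0.1, 95.0]
force: [-0.2, 0.7, -0.3]
gripper_width: 28.3
gripper_force: 0.0
```

Run:
```python
from pan import *
st(); print("left"); pan(122,(425,570,235,400)); print("right"); pan(122,(412,558,24,186))
plan([(624.5,-180.3,230),(624.5,-180.3,176)],95)
b=grab("scene"); cv2.imwrite("pics/p4.png",b["frame"][:,:,::-1])
```

```text
{'time_s': 46.6, 'qpos': [-17.1, 23.4, 70.2, 0.0, 86.4, -22.1], 'ee_pos': [624.1, -180.3, 296.1], 'ee_rot': [-180.0, -0.1, 95.0], 'force': [-0.2, 0.7, -0.3], 'gripper_width': 28.3, 'gripper_force': 0.0}
left
blk 490.7 380.7 size 21.3 59.0 ang 89.1 x 461.2 520.4 y 369.7 391.0
blk 491.1 346.9 size 26.0 57.6 ang 88.5 x 462.1 520.1 y 333.4 360.1
right
blk 447.2 62.5 size 21.5 26.8 ang 88.5 x 433.6 460.8 y 51.5 73.5
blk 456.6 142.4 size 21.2 26.2 ang 88.6 x 443.3 469.9 y 131.9 153.0
blk 514.5 138.5 size 22.4 27.4 ang 88.5 x 500.6 528.4 y 127.2 149.7
blk 516.4 63.2 size 21.2 28.3 ang 81.3 x 501.6 531.2 y 52.2 74.4
1 x {'ry': -0.001, 'rz': 0.002}
2 x {'tx': -0.001, 'ty': 0.0, 'tz': 0.067}
2 x {'tz': 0.054}
```

Call:
send_rows(
  motion=[
    {"tx": 0, "ty": 0.001, "tz": 0.08, "rx": 0, "ry": 0, "rz": 0, "gripper": 0.38},
    {"tx": 0, "ty": 0, "tz": 0.06, "rx": 0, "ry": 0, "rz": 0, "gripper": 0.38},
    {"tx": 0, "ty": 0, "tz": 0.05, "rx": 0, "ry": 0, "rz": 0, "gripper": 0.38},
    {"tx": 0, "ty": 0, "tz": 0.05, "rx": 0, "ry": 0, "rz": 0, "gripper": 0.38},
    {"tx": 0, "ty": 0, "tz": 0, "rx": 0, "ry": 0, "rz": 0, "gripper": 0.38},
    {"tx": 0, "ty": 0, "tz": 0, "rx": 0, "ry": 0, "rz": 0, "gripper": 1},
    {"tx": 0, "ty": 0, "tz": 0, "rx": 0, "ry": 0, "rz": 0, "gripper": 1},
    {"tx": 0, "ty": 0, "tz": 0, "rx": 0, "ry": 0, "rz": 0, "gripper": 1},
  ],
  grip_force=6,
)

```text
time_s: 47.78
ee_pos: [624.9, -180.6, 178.1]
ee_rot: [179.9, 0.0, 95.0]
force: [-3.2, -0.1, 5.2]
gripper_width: 9.6
gripper_force: 6.0
```

Call:
send_rows(
  motion=[
    {"tx": 0, "ty": -0.005, "tz": -0.0023, "rx": 0, "ry": 0, "rz": 0, "gripper": 1},
    {"tx": 0, "ty": -0.0076, "tz": -0.0032, "rx": 0, "ry": 0, "rz": 0, "gripper": 1},
    {"tx": 0, "ty": -0.0128, "tz": -0.0049, "rx": 0, "ry": 0, "rz": 0, "gripper": 1},
    {"tx": 0, "ty": -0.0157, "tz": -0.0052, "rx": 0, "ry": 0, "rz": 0, "gripper": 1},
    {"tx": 0, "ty": -0.0213, "tz": -0.0056, "rx": 0, "ry": 0, "rz": 0, "gripper": 1},
    {"tx": 0, "ty": -0.027, "tz": -0.0049, "rx": 0, "ry": 0, "rz": 0, "gripper": 1},
  ],
)

```text
time_s: 48.52
ee_pos: [579.8, -184.4, 190.3]
ee_rot: [180.0, 0.0, 95.0]
force: [2.8, 1.8, 3.7]
gripper_width: 9.8
gripper_force: 6.0
```

Call:
send_rows(
  motion=[
    {"tx": 0, "ty": -0.0274, "tz": -0.0025, "rx": 0, "ry": 0, "rz": 0, "gripper": 1},
    {"tx": 0, "ty": -0.033, "tz": 0, "rx": 0, "ry": 0, "rz": 0, "gripper": 1},
    {"tx": 0, "ty": -0.0328, "tz": 0.0036, "rx": 0, "ry": 0, "rz": 0, "gripper": 1},
    {"tx": 0, "ty": -0.0322, "tz": 0.007, "rx": 0, "ry": 0, "rz": 0, "gripper": 1},
    {"tx": 0, "ty": -0.0313, "tz": 0.0103, "rx": 0, "ry": 0, "rz": 0, "gripper": 1},
    {"tx": 0, "ty": -0.0301, "tz": 0.0135, "rx": 0, "ry": 0, "rz": 0, "gripper": 1},
  ],
)

```text
time_s: 49.28
ee_pos: [484.8, -192.5, 172.4]
ee_rot: [-179.8, -0.0, 95.0]
force: [1.6, 0.8, -0.6]
gripper_width: 9.8
gripper_force: 6.0
```

Call:
send_rows(
  motion=[
    {"tx": 0, "ty": -0.0285, "tz": 0.0166, "rx": 0, "ry": 0, "rz": 0, "gripper": 1},
    {"tx": 0, "ty": -0.0266, "tz": 0.0195, "rx": 0, "ry": 0, "rz": 0, "gripper": 1},
    {"tx": 0, "ty": -0.0244, "tz": 0.0222, "rx": 0, "ry": 0, "rz": 0, "gripper": 1},
    {"tx": 0, "ty": -0.022, "tz": 0.0246, "rx": 0, "ry": 0, "rz": 0, "gripper": 1},
    {"tx": 0, "ty": -0.0193, "tz": 0.0268, "rx": 0, "ry": 0, "rz": 0, "gripper": 1},
    {"tx": 0, "ty": 0, "tz": 0, "rx": 0, "ry": 0, "rz": 0, "gripper": 1},
  ],
)

```text
time_s: 50.02
ee_pos: [424.2, -197.5, 116.9]
ee_rot: [-179.7, -0.1, 95.0]
force: [1.7, -0.3, -2.4]
gripper_width: 9.9
gripper_force: 6.0
```

Call:
send_rows(
  motion=[
    {"tx": 0, "ty": -0.0155, "tz": 0.0276, "rx": 0, "ry": 0, "rz": 0, "gripper": 1},
    {"tx": 0, "ty": -0.0105, "tz": 0.0245, "rx": 0, "ry": 0, "rz": 0, "gripper": 1},
    {"tx": 0, "ty": -0.0064, "tz": 0.0195, "rx": 0, "ry": 0, "rz": 0, "gripper": 1},
    {"tx": 0, "ty": 0, "tz": 0, "rx": 0, "ry": 0, "rz": 0, "gripper": 1},
    {"tx": 0, "ty": 0, "tz": 0, "rx": 0, "ry": 0, "rz": 0, "gripper": 1},
  ],
)

```text
time_s: 50.65
ee_pos: [408.9, -198.8, 82.2]
ee_rot: [-179.7, -0.1, 95.0]
force: [-6.1, -1.7, -1.8]
gripper_width: 9.7
gripper_force: 6.0
```

Call:
send_rows(
  motion=[
    {"tx": 0, "ty": 0, "tz": 0.003, "rx": 0, "ry": 0, "rz": 0, "gripper": 1},
    {"tx": 0, "ty": 0, "tz": 0.003, "rx": 0, "ry": 0, "rz": 0, "gripper": 1},
    {"tx": 0, "ty": 0, "tz": 0, "rx": 0, "ry": 0, "rz": 0, "gripper": 1},
  ],
)

```text
time_s: 51.02
ee_pos: [408.6, -198.9, 80.1]
ee_rot: [-179.7, -0.1, 95.1]
force: [-9.6, -2.3, 6.0]
gripper_width: 9.9
gripper_force: 6.0
```

Call:
send_rows(
  motion=[
    {"tx": 0, "ty": 0, "tz": 0, "rx": 0, "ry": 0, "rz": 0, "gripper": 0.38},
    {"tx": 0, "ty": 0, "tz": 0, "rx": 0, "ry": 0, "rz": 0, "gripper": 0.38},
    {"tx": 0, "ty": 0, "tz": -0.04, "rx": 0, "ry": 0, "rz": 0, "gripper": 0.38},
    {"tx": 0, "ty": 0, "tz": -0.04, "rx": 0, "ry": 0, "rz": 0, "gripper": 0.38},
    {"tx": 0, "ty": 0, "tz": 0, "rx": 0, "ry": 0, "rz": 0, "gripper": 1},
    {"tx": 0, "ty": 0, "tz": 0, "rx": 0, "ry": 0, "rz": 0, "gripper": 1},
    {"tx": 0, "ty": 0, "tz": 0, "rx": 0, "ry": 0, "rz": 0, "gripper": 1},
    {"tx": 0, "ty": 0, "tz": 0.02, "rx": 0, "ry": 0, "rz": 0, "gripper": 1},
    {"tx": 0, "ty": 0, "tz": 0.006, "rx": 0, "ry": 0, "rz": 0, "gripper": 1},
    {"tx": 0, "ty": 0, "tz": 0, "rx": 0, "ry": 0, "rz": 0, "gripper": 1},
  ],
)

```text
time_s: 52.28
ee_pos: [410.7, -199.1, 106.4]
ee_rot: [-179.9, -0.0, 95.0]
force: [-0.4, 0.2, 0.3]
gripper_width: 0.9
gripper_force: 0.0
```

Call:
send_rows(
  motion=[
    {"tx": 0, "ty": 0, "tz": 0.003, "rx": 0, "ry": 0, "rz": 0, "gripper": 1},
    {"tx": 0, "ty": 0, "tz": 0, "rx": 0, "ry": 0, "rz": 0, "gripper": 1},
  ],
)

```text
time_s: 52.52
ee_pos: [411.2, -199.4, 105.7]
ee_rot: [180.0, 0.0, 95.0]
force: [-1.0, 0.4, 2.2]
gripper_width: 0.5
gripper_force: 0.9
```

Call:
send_rows(
  motion=[
    {"tx": 0, "ty": 0, "tz": 0.004, "rx": 0, "ry": 0, "rz": 0, "gripper": 1},
    {"tx": 0, "ty": 0, "tz": 0, "rx": 0, "ry": 0, "rz": 0, "gripper": 1},
  ],
)

```text
time_s: 52.78
ee_pos: [411.2, -199.4, 105.4]
ee_rot: [179.9, 0.0, 95.0]
force: [-3.5, 2.1, 16.0]
gripper_width: 0.6
gripper_force: 8.0
```

Call:
send_rows(
  motion=[
    {"tx": 0, "ty": 0, "tz": 0.004, "rx": 0, "ry": 0, "rz": 0, "gripper": 1},
    {"tx": 0, "ty": 0, "tz": 0, "rx": 0, "ry": 0, "rz": 0, "gripper": 1},
  ],
)

```text
time_s: 53.02
ee_pos: [411.3, -199.5, 105.2]
ee_rot: [179.9, 0.1, 95.0]
force: [-7.6, 4.5, 30.2]
gripper_width: 0.7
gripper_force: 15.0
```

Call:
send_rows(
  motion=[
    {"tx": 0, "ty": 0, "tz": -0.04, "rx": 0, "ry": 0, "rz": 0, "gripper": 1},
    {"tx": 0, "ty": 0, "tz": -0.1, "rx": 0, "ry": 0, "rz": 0, "gripper": 1},
    {"tx": 0, "ty": 0, "tz": -0.1, "rx": 0, "ry": 0, "rz": 0, "gripper": 1},
    {"tx": 0, "ty": 0, "tz": -0.06, "rx": 0, "ry": 0, "rz": 0, "gripper": 1},
    {"tx": 0, "ty": 0, "tz": 0, "rx": 0, "ry": 0, "rz": 0, "gripper": 1},
    {"tx": 0, "ty": 0, "tz": 0, "rx": 0, "ry": 0, "rz": 0, "gripper": 1},
    {"tx": 0, "ty": 0, "tz": 0, "rx": 0, "ry": 0, "rz": 0, "gripper": 1},
    {"tx": 0, "ty": 0, "tz": 0, "rx": 0, "ry": 0, "rz": 0, "gripper": 1},
  ],
)

```text
time_s: 54.02
ee_pos: [410.6, -199.1, 250.4]
ee_rot: [-179.9, -0.1, 95.0]
force: [-0.3, -0.1, -0.7]
gripper_width: 0.8
gripper_force: 0.0
```

Run:
```python
from pan import *
st()
b=grab("scene"); save(b,"f1.png",(100,120,500,330),2)
```

```text
{'time_s': 54.0, 'qpos': [-27.3, 6.2, 100.3, 0.0, 73.6, -32.3], 'ee_pos': [410.6, -199.1, 250.4], 'ee_rot': [-179.9, -0.1, 95.0], 'force': [-0.3, -0.1, -0.7], 'gripper_width': 0.8, 'gripper_force': 0.0}
```

View pics/f1.png

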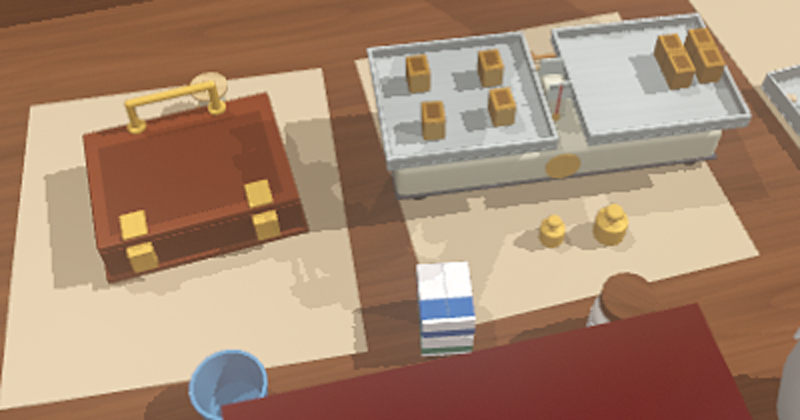

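Run:
```python
from h import *
b=grab("scene"); cur=cv2.cvtColor(b["frame"],cv2.COLOR_RGB2GRAY); p2=cv2.imread("pics/p2.png",0); p4=cv2.imread("pics/p4.png",0)
def ecc(ref,im,box):
    u0,v0,u1,v1=box; W=np.eye(2,3,dtype=np.float32)
    t=ref[v0:v1,u0:u1]; s=im[v0-8:v1+8,u0-8:u1+8]; W[:,2]=8
    cc,W=cv2.findTransformECC(t,s,W,cv2.MOTION_TRANSLATION,(3,200,1e-6)); return (W[:,2]-8).round(2),round(cc,3)
# full 3D points: left pan front-left corner, front edge near tower; right pan corners
for n,P,z0 in(("L far corner",(579,396),95),("L tower corner",(573,220),95),("R tower corner",(568,182),117),("R corner",(557,7),117)):
    c=proj(b,(*P,z0)).round().astype(int); box=(c[0]-14,c[1]-12,c[0]+14,c[1]+12)
    e=proj(b,(*P,106))-proj(b,(*P,z0))
    print(n,c,"expect for level",e.round(2),"p4",ecc(p2,p4,box),"now",ecc(p2,cur,box))
for n,box in(("static foot",(290,205,330,225)),("weights",(365,215,420,250))): print(n,ecc(p2,cur,box))
```

```text
L far corner [472 179] expect for level [ 1.41 -3.39] p4 (array([ 0.32, -2.68], dtype=float32), 0.904) now (array([ 0.32, -2.68], dtype=float32), 0.904)
L tower corner [395 191] expect for level [ 0.77 -3.38] p4 (array([ 0.65, -2.51], dtype=float32), 0.914) now (array([ 0.83, -2.7 ], dtype=float32), 0.943)
R tower corner [378 185] expect for level [-0.63  3.44] p4 (array([-1.07,  2.64], dtype=float32), 0.607) now (array([-0.4 ,  2.33], dtype=float32), 0.617)
R corner [294 196] expect for level [0.13 3.42] p4 (array([0.64, 2.85], dtype=float32), 0.984) now (array([0.67, 2.73], dtype=float32), 0.984)
static foot (array([0.02, 0.01], dtype=float32), 0.997)
weights (array([0.08, 0.11], dtype=float32), 0.994)
```

Run:
```python
from h import *
b=grab("scene"); cur=cv2.cvtColor(b["frame"],cv2.COLOR_RGB2GRAY); p2=cv2.imread("pics/p2.png",0)
def ecc(ref,im,box):
    u0,v0,u1,v1=box; W=np.eye(2,3,dtype=np.float32); k=4
    R=cv2.resize(ref,None,fx=k,fy=k,interpolation=cv2.INTER_CUBIC); I=cv2.resize(im,None,fx=k,fy=k,interpolation=cv2.INTER_CUBIC)
    t=R[v0*k:v1*k,u0*k:u1*k]; s=I[(v0-8)*k:(v1+8)*k,(u0-8)*k:(u1+8)*k]; W[:,2]=8*k
    cc,W=cv2.findTransformECC(t,s,W,cv2.MOTION_TRANSLATION,(3,300,1e-7)); return (W[:,2]/k-8).round(2),round(cc,3)
for n,P,z0,z1,h in(("w1+w2",(490,363),100,111,(17,18)),("w1",(490,381),108,119,(9,14)),("A",(517,62.5),123,112,(9,11)),("L rim in",(560,310),95,106,(25,8)),("R rim in",(545,100),117,106,(25,8))):
    c=proj(b,(*P,z0)).round().astype(int); box=(c[0]-h[0],c[1]-h[1],c[0]+h[0],c[1]+h[1])
    print(n,c,"level",(proj(b,(*P,z1))-proj(b,(*P,z0))).round(2),"now",ecc(p2,cur,box))
```

```text
w1+w2 [442 151] level [ 1.1  -3.47] now (array([ 0.85, -3.08], dtype=float32), 0.832)
w1 [450 147] level [ 1.17 -3.51] now (array([ 0.82, -3.01], dtype=float32), 0.74)
A [316 175] level [-0.07  3.51] now (array([-0.03,  3.17], dtype=float32), 0.991)
L rim in [432 179] level [ 1.07 -3.4 ] now (array([-0.12, -3.03], dtype=float32), 0.871)
R rim in [337 184] level [-0.26  3.46] now (array([-0.5 ,  3.57], dtype=float32), 0.735)
```

```bash
python3 -c "
from workcell import env
print(env.job_done())"
```

```text
the job is handed in; nothing more can be done
None
```

I handed the job in: the blue carton sits flush on the green one and the lid was opened to its stop and closed again. The two wholes are in the left pan and the four halves in the right; the camera puts the beam within about 0.01 rad of level, left slightly heavy, which the 3 % block tolerance could explain.

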